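# Hang washed dip baskets on the drying rail and start the blower timer

### The arm

A 7-joint arm with a two-finger parallel gripper is mounted at the origin on a cart in front of the work surface, level with it; the furniture and walls round the work are solid. World frame = base frame: x ahead of the robot, y to its left, z up, the work surface at z = 0. Lengths are in m, angles in rad, forces in N, time in s.
With the tool pointing down it reaches from about 0.4 to 0.85 m from the base axis. Payload 10.4 kg.
Tool frame: the origin (TCP) lies at the centre of the arm's flange, where the gripper is bolted on; the fingertips stand 173 mm ahead of it and the grasp point (between the pads) lies 155 mm ahead of it; z points along the fingers, y is the line along which they close (so a half turn about z gives the same grasp; the last joint's range is limited). The gripper opens to 85 mm and grips with 20 to 120 N. Pads are 22 mm wide; open, the fingers measure 114 mm over their backs; the gripper's body (76 mm by 85 mm) begins 54 mm behind the grasp point. The pads swing forward as they close: fully open they stand 13 mm farther back than shut.
Start: joints at [-1.222, 0.332, -0.065, 1.46, 0.022, 1.35, -0.088], TCP at [0.227, 0.582, 0.405] pointing down, gripper open.
Joint ranges: [-2.6, 2.6], [-0.5, 2.12], [-1.47, 1.34], [0.16, 2.42], [-1.27, 4.41], [0.06, 2.06], [-2.6, 2.6]. Speed limits (rad/s): [2.22, 2.22, 2.79, 2.79, 3.14, 3.14, 3.14].

### API

Orientations are given as a unit quaternion [x, y, z, w].
In Python, from workcell import manip, viewer, finder gives the robot as it stands.
- The arm moves only by the tool arm_command, never from a script. Its argument "plan" is a list of rows, each an object with "dp": the shift along the tool's x, y, z in mm, a list of three; "spin": the turn about the tool's z in rad. A call has 1 to 5 rows; each row shifts and turns the commanded pose from where the row before left it, along the tool's axes as they then stand; what a row does not reach is not made up. A row lasts 1/10 s, in which the tool goes at most 50 mm and 8.59 degrees, less where a joint would pass 70% of its speed; a pose out of reach is approached as far as the arm can. A call is refused whole if a number of a shift passes 50 or a number of a turn 0.15, either way. A call with a gripper value outside its range is refused whole. "grip" is the closure, from -1 (fully open) to 1 (shut), set as the call begins (left out, the last holds). The fingers move at their own pace and stop on an object; "newtons" is the grip in N (left out, the last holds). Time passes only in rows, so rows that do not move let the fingers close. It gives the time, the measured TCP pose, the force, the opening and the grip force at its end, in the units of the state.
- manip.get_obs(): the state, without advancing time (a new reading comes with each control period).
- viewer.camera(name): name is "side" or "top"; returns the picture (420x560x3 uint8, blue, green, red); there is no depth.
- viewer.camera_params(name): a dict with "vertical_fov" (degrees; the focal length in pixels is half the picture's height over the tangent of half this angle, whatever the lens; pixels are square), "cx", "cy" (the principal point, pixels), "R" (3x3) and "t" (3): a world point X has camera coordinates R X + t. Camera axes: x right, y down, z forward; pixel columns grow to the right and rows downward; lengths in m; the calibration is good to about 2 mm. A picture is of the moment at which its call begins. camera_params takes no time and is no camera call.
- manip.hand_in(): hands the job in; it is judged then, once.
Trained networks look in the newest picture that a camera, given by its name, has taken for a name from the list of things; names that differ only in an ending like _2 or _b are one class to them, and where a whole thing is asked for, a point or a joint stands for the part that bears it (a point fixed in the world has none). Each returns a list of dicts, best first, with "score" (0 to 1); they miss things now and then, are a little off and sometimes report something else, mostly with a low value. They report only what shows in the picture. A call takes as long as a camera call. They do not tell look-alikes from the thing itself.
- finder.find_in(camera, thing): "position" ([x, y, z] in m, in world coordinates, good to about 4 mm: the middle of the surface that is visible of it).
The state is a dict: "clock": time; "joint_pos": joint angles; "joint_velocities": joint speeds; "tau": joint torques, N m; "position": TCP position; "ee_rot": TCP orientation; "ft_force": force on the tool from outside, world axes, zero at the start; "torque": the same for the moment, N m; "grip_width": opening from 0.0 (shut) to 1.0 (fully open); "grasp_force": force on a finger pad.
Only numpy, scipy, OpenCV 4.12 (cv2) and the standard library are available. Lean on these libraries where they do the work, as an engineer would, in place of code of your own. Each camera call takes 0.05 s, during which the arm holds its last target. There are 200 camera calls.

### The job

Hang up every dip basket to dry: for each one, take an S-hook from the blue rack, hook it over the flat drying rail, and hang the basket by its bail in the hook's lower curl, each basket on a hook of its own. When all baskets are hanging, turn the blower's timer dial clockwise to the green 30 minute mark. Leave the tin, the tape measure and the bottle where they are.

Things in the scene. Friction and masses are not known exactly. Their poses are not given: they have to be found in the camera images.
- rail_mid (a point): middle of the top face of the aluminium drying rail: a flat bar 12 mm wide (x), 10 mm high, 420 mm long (y), top 250 mm above the worktop, on 14 mm posts at y = -205 and 205 mm with black ball caps (top 13 mm above the rail). x points away from the robot, z up. Under it a black drip tray 150 x 220 x 30 mm, its middle 30 mm behind the rail. The stand cannot move.
- drying_stand: the drying rail's stand: rail, two posts and drip tray in one, fixed; origin on the worktop straight under rail_mid, axes the same
- hook_rack: blue block 82 (x) x 120 (y) x 44 mm with three slots along its x, 8 mm wide, 40 mm apart (at y = -40, 0, 40 mm), floor of the slots 10 mm above the worktop. It does not move. Origin: centre of its underside. To its left a blue air hose slants up from the near left corner of the bench to a hose reel hanging 0.72 m above the far left part of the worktop: keep the arm clear of both.
- blower: fixed grey blower 130 x 110 x 70 mm, origin at the centre of its underside. Seven marks on its top, 38 to 52 mm from the dial's axis, show 0, 10 .. 60 minutes: 0 towards the blower's -x (the robot), each next 45 degrees clockwise seen from above; 30 minutes is the long thick green one, halfway between +x and +y; the others are thin and white.
- timer_dial (a joint): the dial's turn clockwise seen from above, rad: 0 at the 0 mark, 0.785 per 10 minutes, 2.356 at the green 30 minute mark, stop at 4.71. It stays where it is left, light friction.
- timer_dial_grip (a point): on the dial's axis, at the height to grip. The grip is an upright bar through the axis, 46 mm long, 14 mm thick, 32 mm high, its top 7 mm above this point; a white line on one half of its top is the pointer. At value 0 the bar lies along the blower's x and the pointer is at the 0 mark.
- hook_a: steel S-hook, 6 mm wire, 129 mm tall, 60 g, at first upright in a slot of the rack with its lower 34 mm in the slot. Origin: middle of its underside; it lies in its own x-z plane, z up. The upper curl opens down (to go over the rail, hook's x across the rail), its free end on +x; a slanting shank leads from its -x leg to the +x side of the lower curl, which opens up, its free tip on -x.
- hook_a_top (a point): middle of the inner top of the upper curl of hook_a, the part that rests on the rail, 123 mm above the hook's underside; axes as the hook's. The curl is an upside-down U: 38 mm wide outside, 26 mm inside (along x), wire top 6 mm above this point, legs straight from 6 mm below it, the +x one ending 22 mm below it, the -x one turning into the shank 53 mm below it.
- hook_a_seat (a point): upper side of the bottom wire of the lower curl of hook_a, where a bail rests, 117 mm under the inner top of the upper curl. The wire is level 9 mm to either side of it; the free tip is at x = -29 mm, 43 mm higher than this point; the mouth from the tip to the slanting shank is about 30 mm wide.
- hook_b: steel S-hook, 6 mm wire, 129 mm tall, 60 g, at first upright in a slot of the rack with its lower 34 mm in the slot. Origin: middle of its underside; it lies in its own x-z plane, z up. The upper curl opens down (to go over the rail, hook's x across the rail), its free end on +x; a slanting shank leads from its -x leg to the +x side of the lower curl, which opens up, its free tip on -x.
- hook_b_top (a point): middle of the inner top of the upper curl of hook_b, the part that rests on the rail, 123 mm above the hook's underside; axes as the hook's. The curl is an upside-down U: 38 mm wide outside, 26 mm inside (along x), wire top 6 mm above this point, legs straight from 6 mm below it, the +x one ending 22 mm below it, the -x one turning into the shank 53 mm below it.
- hook_b_seat (a point): upper side of the bottom wire of the lower curl of hook_b, where a bail rests, 117 mm under the inner top of the upper curl. The wire is level 9 mm to either side of it; the free tip is at x = -29 mm, 43 mm higher than this point; the mouth from the tip to the slanting shank is about 30 mm wide.
- hook_c: steel S-hook, 6 mm wire, 129 mm tall, 60 g, at first upright in a slot of the rack with its lower 34 mm in the slot. Origin: middle of its underside; it lies in its own x-z plane, z up. The upper curl opens down (to go over the rail, hook's x across the rail), its free end on +x; a slanting shank leads from its -x leg to the +x side of the lower curl, which opens up, its free tip on -x.
- hook_c_top (a point): middle of the inner top of the upper curl of hook_c, the part that rests on the rail, 123 mm above the hook's underside; axes as the hook's. The curl is an upside-down U: 38 mm wide outside, 26 mm inside (along x), wire top 6 mm above this point, legs straight from 6 mm below it, the +x one ending 22 mm below it, the -x one turning into the shank 53 mm below it.
- hook_c_seat (a point): upper side of the bottom wire of the lower curl of hook_c, where a bail rests, 117 mm under the inner top of the upper curl. The wire is level 9 mm to either side of it; the free tip is at x = -29 mm, 43 mm higher than this point; the mouth from the tip to the slanting shank is about 30 mm wide.
- basket_a: orange dip basket 62 (x) x 46 (y) x 34 mm with steel collars fixed in it, 100 to 200 g, standing on the worktop; may be absent. Origin: centre of its underside. A rigid bail of 5 mm wire stands over it in its y-z plane: upright legs at y = -24 and 24 mm (53 mm over the outside) up to z = 78 mm, then sloping in to a level crown, y -6 to 6 mm, top at z = 99.5 mm.
- basket_a_eye (a point): under side of the bail's crown of basket_a, 94.5 mm above its underside; hooks sit here.
- basket_b: green dip basket 62 (x) x 46 (y) x 34 mm with steel collars fixed in it, 100 to 200 g, standing on the worktop; may be absent. Origin: centre of its underside. A rigid bail of 5 mm wire stands over it in its y-z plane: upright legs at y = -24 and 24 mm (53 mm over the outside) up to z = 78 mm, then sloping in to a level crown, y -6 to 6 mm, top at z = 99.5 mm.
- basket_b_eye (a point): under side of the bail's crown of basket_b, 94.5 mm above its underside; hooks sit here.
- basket_c: yellow dip basket 62 (x) x 46 (y) x 34 mm with steel collars fixed in it, 100 to 200 g, standing on the worktop; may be absent. Origin: centre of its underside. A rigid bail of 5 mm wire stands over it in its y-z plane: upright legs at y = -24 and 24 mm (53 mm over the outside) up to z = 78 mm, then sloping in to a level crown, y -6 to 6 mm, top at z = 99.5 mm.
- basket_c_eye (a point): under side of the bail's crown of basket_c, 94.5 mm above its underside; hooks sit here.
- amber_tin: bystander: amber tin with black lid, 64 mm across, 41 mm high; origin at its underside
- tape_measure: bystander: yellow and grey tape measure, 62 x 81 x 35 mm; origin at its underside
- blue_bottle: bystander: pale blue bottle with green cap, 58 mm across, 210 mm high; origin at its underside
Things that resemble listed ones, but are neither listed nor needed, are in the scene too. Several things have the shape of the basket_c; the one meant has the colours described above.

How it is judged:
By the outcome, as a careful person would: the job done as asked, in the order asked, and still so for the second after the job is handed in, with the robot touching nothing.
Of basket_a, basket_b, basket_c only 2 to 3 are there at a start; the rules pass over those that are not, and their reading is None.
At some moment in a run one of basket_a, basket_b, basket_c may be knocked a few centimetres aside while the robot is not near it.
It also fails if it takes over 210 s, if anything falls off the work surface, if the arm or the gripper's body presses on something with over 40 N, if the wrist force passes 120 N, or if a joint passes its speed limit or range.

## Working session

There is one attempt and no reset: what is moved stays moved. The work goes in short steps, Python scripts to look and compute and a tool call to move; the robot and the scene stay as the last step left them, time stands still between calls to the robot, and variables do not carry over. Pictures are saved under pics/ and viewed, at most 14 in all, crops included, and the job is handed in when it is done.

Besides the shell and the picture viewer there is one more tool, called after ">>>" in YAML: its name, and indented under it one key for each argument. arm_command: Moves the arm, as the interface text tells. Its arguments: {"type":"object","properties":{"plan":{"type":"array","items":{"type":"object","properties":{"dp":{"type":"array","items":{"type":"number"}},"spin":{"type":"number"}}}},"grip":{"type":"number"},"newtons":{"type":"number"}},"required":["plan"]}

```bash
ls; mkdir -p pics
python3 - <<'E'
from workcell import manip, viewer, finder
import cv2,numpy as np
o=manip.get_obs(); print({k:np.round(v,3).tolist() for k,v in o.items()})
for c in("side","top"):
    im=viewer.camera(c); cv2.imwrite(f"pics/{c}0.png",im)
    p=viewer.camera_params(c); print(c,p)
    for t in("hook_a","basket_a","basket_b","basket_c","blower","timer_dial","hook_rack","drying_stand","amber_tin","tape_measure","blue_bottle"):
        print(t,[(round(d["score"],2),np.round(d["position"],3).tolist()) for d in finder.find_in(c,t)][:6])
E
```

```text
pics
{'clock': 0.0, 'joint_pos': [-1.222, 0.333, -0.065, 1.461, 0.022, 1.35, -0.089], 'joint_velocities': [0.001, -0.0, 0.0, 0.001, -0.001, 0.001, -0.002], 'tau': [0.001, -62.546, 0.05, -39.16, 0.016, 0.01, -0.0], 'position': [0.227, 0.582, 0.404], 'ee_rot': [0.185, 0.983, -0.001, -0.0], 'ft_force': [-0.294, -0.128, 1.011], 'torque': [-0.047, 0.012, -0.005], 'grasp_force': 0.0, 'grip_width': 1.002}
side {'vertical_fov': 57.417078267583385, 'cx': 284.3827713948476, 'cy': 208.0842516708527, 'R': array([[ 0.93889948, -0.34382402, -0.0159002 ],
       [-0.16072218, -0.39710639, -0.90359   ],
       [ 0.30436188,  0.8509357 , -0.42810313]]), 't': array([-0.51319837,  0.20966105,  1.16159839])}
hook_a [(0.6, [0.493, 0.282, 0.089])]
basket_a [(0.72, [0.288, -0.465, 0.024]), (0.65, [0.476, -0.174, 0.021]), (0.57, [0.43, -0.047, 0.024])]
basket_b [(0.72, [0.288, -0.465, 0.024]), (0.65, [0.476, -0.174, 0.021]), (0.57, [0.43, -0.047, 0.024])]
basket_c [(0.72, [0.288, -0.465, 0.024]), (0.65, [0.476, -0.174, 0.021]), (0.57, [0.43, -0.047, 0.024])]
blower [(0.64, [0.464, -0.42, 0.064])]
timer_dial
[... 721 characters left out ...]
), (0.66, [0.437, -0.029, 0.01])]
basket_b [(0.85, [0.481, -0.152, 0.012]), (0.85, [0.29, -0.452, 0.014]), (0.66, [0.437, -0.029, 0.01])]
basket_c [(0.85, [0.481, -0.152, 0.012]), (0.85, [0.29, -0.452, 0.014]), (0.66, [0.437, -0.029, 0.01])]
blower [(0.92, [0.472, -0.383, 0.069])]
timer_dial [(0.74, [0.474, -0.375, 0.084]), (0.4, [0.349, -0.335, 0.037])]
hook_rack [(0.89, [0.505, 0.312, 0.039]), (0.25, [0.433, -0.03, 0.012])]
drying_stand [(0.95, [0.612, -0.034, 0.002]), (0.33, [0.478, -0.377, 0.082])]
amber_tin [(0.9, [0.347, -0.334, 0.036]), (0.37, [0.51, 0.357, 0.107])]
tape_measure [(0.67, [0.342, -0.161, 0.032]), (0.55, [0.506, 0.318, 0.086])]
blue_bottle [(0.74, [0.735, 0.152, 0.158])]
```

View pics/side0.png

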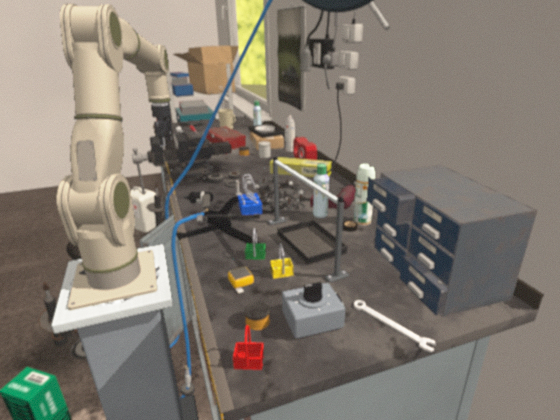

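View pics/top0.png

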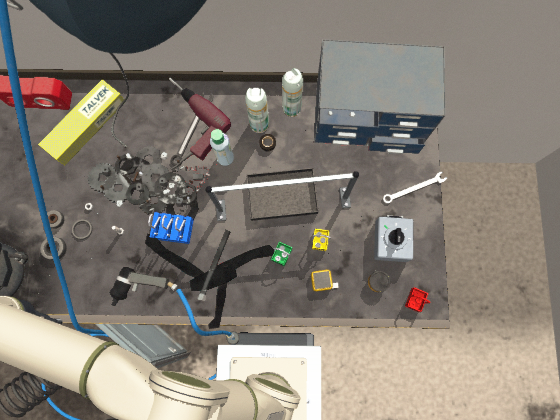

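Candidates: the red basket (side 248,355; top 417,299), the green one (side 255,250; top 282,253), the yellow one (side 282,268; top 320,239) and the yellow tape measure (top 322,281). Green is basket_b and yellow is basket_c. The red one could be the orange basket or a look-alike, so I'll check it in a close crop.

Run:
```python
import cv2,numpy as np
s=cv2.imread("pics/side0.png");t=cv2.imread("pics/top0.png")
def c(im,x,y,w,h,k): return cv2.resize(im[y:y+h,x:x+w],(w*k,h*k),interpolation=cv2.INTER_CUBIC)
a=np.hstack([c(t,265,220,80,60,5),c(s,230,225,80,60,5)])
b=np.hstack([c(t,370,210,80,60,5),c(s,225,310,80,60,5)])
cv2.imwrite("pics/crop1.png",np.vstack([a,b]))
a=np.hstack([c(t,135,195,80,60,5),c(s,225,160,80,60,5)])
b=np.hstack([c(t,395,270,50,60,5),c(t,195,170,180,60,3)[:, :550]]) if 0 else np.hstack([c(t,370,260,80,60,5),c(s,275,270,80,60,5)])
cv2.imwrite("pics/crop2.png",np.vstack([a,b]))
for n,im,x,y in(("red s",s,250,355),("red t",t,417,299)):
    p=im[y-8:y+9,x-8:x+9]; h=cv2.cvtColor(p,cv2.COLOR_BGR2HSV); m=h[...,1]>150; print(n,np.median(h[m],0),np.median(p[m],0))
```

```text
red s [  1. 211. 163.] [ 30.  33. 163.]
red t [  1. 219. 215.] [ 29.  34. 215.]
```

View pics/crop1.png

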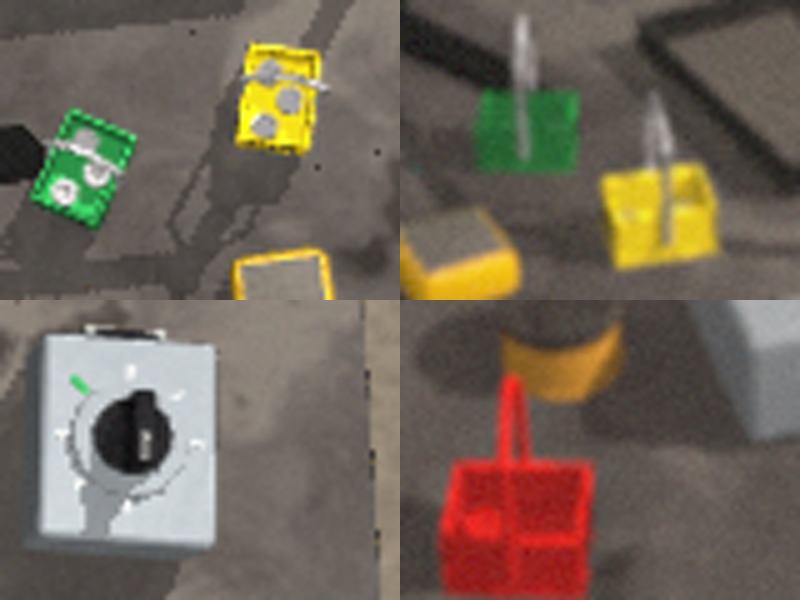

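View pics/crop2.png

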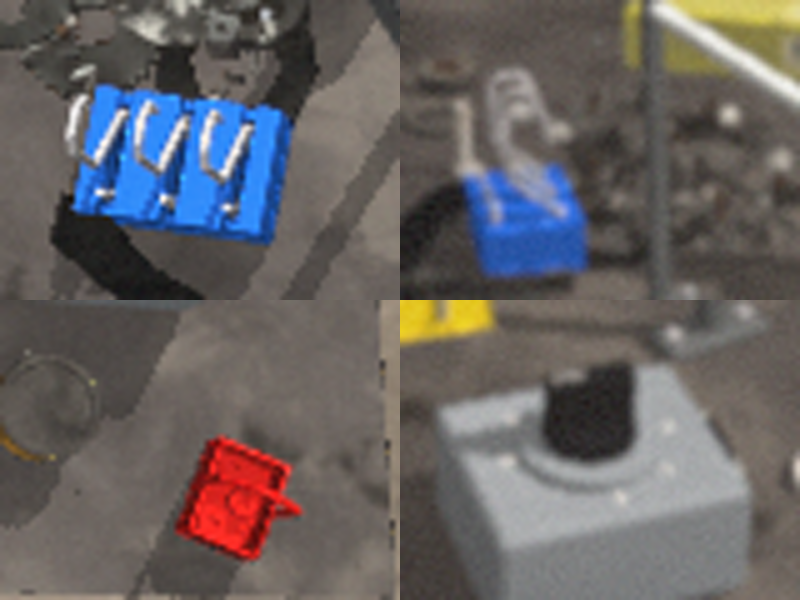

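```bash
cat > h.py <<'E'
from workcell import manip, viewer, finder
import cv2,numpy as np
def P(c):
    p=viewer.camera_params(c); f=210/np.tan(np.radians(p["vertical_fov"]/2))
    K=np.array([[f,0,p["cx"]],[0,f,p["cy"]],[0,0,1]]); return K,p["R"],p["t"]
def proj(c,X):
    K,R,t=P(c); q=(np.atleast_2d(X)@R.T+t)@K.T; return q[:,:2]/q[:,2:]
def ray(c,u):
    K,R,t=P(c); return -R.T@t, R.T@np.linalg.inv(K)@np.append(u,1)
def atz(c,u,z):
    o,d=ray(c,u); return o+d*(z-o[2])/d[2]
def tri(us,ut):
    A=[];M=[]
    for c,u in(("side",us),("top",ut)):
        K,R,t=P(c); M.append(K@np.c_[R,t])
    X=cv2.triangulatePoints(M[0],M[1],np.float64(us),np.float64(ut))[:,0]; return X[:3]/X[3]
def pose(xyyaw,pts):
    x,y,a=xyyaw; c,s=np.cos(a),np.sin(a); pts=np.atleast_2d(pts)
    return pts@np.array([[c,-s,0],[s,c,0],[0,0,1]]).T+[x,y,0]
HOOK=np.array([[-29,49],[-27,20],[-9,3],[9,3],[18,12],[16,22],[-16,70],[-16,118],[-10,126],[10,126],[16,118],[16,101]])/1000
HOOK=np.c_[HOOK[:,0],0*HOOK[:,0],HOOK[:,1]]
BAIL=np.array([[0,-24,34],[0,-24,78],[0,-6,97],[0,6,97],[0,24,78],[0,24,34]])/1000
BOX=np.array([[31,23,34],[-31,23,34],[-31,-23,34],[31,-23,34]])/1000
E
python3 - <<'E'
from h import *
s=cv2.imread("pics/side0.png");t=cv2.imread("pics/top0.png")
np.set_printoptions(precision=3,suppress=True)
print("TCP proj",proj("side",[.227,.582,.404]),proj("top",[.227,.582,.404]))
print("caps tri",tri([276,161],[212,190]),tri([340,201],[356,175]), atz("top",[212,190],.257),atz("top",[356,175],.257),atz("side",[276,161],.257),atz("side",[340,201],.257))
# hose: plane-plane
def plane(c,a,b):
    o,d=ray(c,a);_,e=ray(c,b); n=np.cross(d,e); return n/np.linalg.norm(n),o
n1,o1=plane("side",[265,10],[200,150]); n2,o2=plane("top",[8,40],[55,245])
d=np.cross(n1,n2); d/=np.linalg.norm(d)
p=np.linalg.solve(np.array([n1,n2,d]),[n1@o1,n2@o2,0])
for z in(0,.2,.4,.6,.72): print("hose",p+d*(z-p[2])/d[2])
hs=cv2.cvtColor(t,cv2.COLOR_BGR2HSV)
def mask(lo,hi,box):
    m=cv2.inRange(hs,lo,hi); k=np.zeros_like(m); x0,y0,x1,y1=box; k[y0:y1,x0:x1]=m[y0:y1,x0:x1]; return k
for n,lo,hi,box,z in(("rack",(100,120,80),(125,255,255),(140,205,200,250),.04),("green",(50,100,40),(85,255,255),(265,235,300,270),.03),("yel",(22,150,80),(35,255,255),(308,225,335,255),.03),("mark",(55,120,60),(80,255,255),(370,270-70,400,300),.07)):
    m=mask(lo,hi,box); pts=np.argwhere(m)[:,::-1].astype(np.float32)
    W=np.array([atz("top",u,z)[:2] for u in pts],np.float32)*1000
    r=cv2.minAreaRect(W); print(n,len(pts),r, W.mean(0))
    if n=="mark": print(pts.mean(0),atz("top",pts.mean(0),.07))
print("dial axis", atz("top",[397.5,236.5],.09))
E
```

```text
TCP proj [[159.302 103.646]] [[  9.003 315.167]]
caps tri [0.575 0.158 0.246] [ 0.622 -0.243  0.249] [0.571 0.156 0.257] [ 0.62  -0.242  0.257] [0.566 0.126 0.257] [ 0.614 -0.258  0.257]
hose [0.269 0.632 0.   ]
hose [0.371 0.58  0.2  ]
hose [0.473 0.528 0.4  ]
hose [0.575 0.476 0.6  ]
hose [0.637 0.444 0.72 ]
rack 898 ((507.6766662597656, 315.2818908691406), (128.89930725097656, 88.750732421875), 83.28633117675781) [504.899 313.488]
green 208 ((430.2007751464844, -34.76639938354492), (47.97766876220703, 63.72259521484375), 64.63121032714844) [429.66  -34.397]
yel 215 ((476.59442138671875, -157.4106903076172), (46.59296417236328, 66.94232940673828), 82.55426025390625) [ 475.987 -157.692]
mark 2 ((512.81494140625, -357.75), (4.3329572677612305, 0.0), -136.1905517578125) [ 512.815 -357.75 ]
[385.5 226.5] [ 0.513 -0.358  0.07 ]
dial axis [ 0.478 -0.389  0.09 ]
```

```bash
cat >> h.py <<'E'
from scipy.optimize import minimize
def boxpts(lx,ly,z0,z1): return np.array([[a*lx/2,b*ly/2,z] for a in(1,-1) for b in(1,-1) for z in(z0,z1)])
def hullmask(im,lo,hi,box):
    m=cv2.inRange(cv2.cvtColor(im,cv2.COLOR_BGR2HSV),lo,hi); k=np.zeros_like(m); x0,y0,x1,y1=box; k[y0:y1,x0:x1]=m[y0:y1,x0:x1]
    n,l,st,_=cv2.connectedComponentsWithStats(cv2.morphologyEx(k,cv2.MORPH_CLOSE,np.ones((3,3))));i=1+np.argmax(st[1:,4]); k=((l==i)*255).astype(np.uint8)
    big=cv2.resize(k,None,fx=8,fy=8,interpolation=cv2.INTER_NEAREST)
    h=cv2.convexHull(np.argwhere(big)[:,::-1].astype(np.int32)); r=np.zeros_like(big); cv2.fillConvexPoly(r,h,255); return r
def fit(masks,pts,x0):
    def cost(x):
        c=0
        for cam,m in masks.items():
            r=np.zeros_like(m); q=(proj(cam,pose(x,pts))*8+3.5).astype(np.int32)
            cv2.fillConvexPoly(r,cv2.convexHull(q),255); c+=cv2.countNonZero(r^m)/max(1,cv2.countNonZero(m))
        return c
    best=None
    for d in(.004,-.004):
        s=minimize(cost,x0,method="Nelder-Mead",options=dict(initial_simplex=np.array([x0,np.add(x0,[d,0,0]),np.add(x0,[0,d,0]),np.add(x0,[0,0,d*30])]),xatol=2e-4,fatol=1e-4))
        if best is None or s.fun<best.fun: best=s
        x0=s.x
    return best.x,best.fun
COL=dict(rack=((100,120,60),(125,255,255)),green=((50,100,40),(85,255,255)),yel=((20,150,80),(35,255,255)))
GEO=dict(rack=boxpts(.082,.120,0,.044),green=boxpts(.062,.046,0,.034),yel=boxpts(.062,.046,0,.034))
def locate(name,x0,ims,r=22):
    out={};ms={}
    for cam,im in ims.items():
        u=proj(cam,[x0[0],x0[1],.02])[0].astype(int); rr=int(r*(1.8 if name=="rack" else 1))
        ms[cam]=hullmask(im,*COL[name],(max(0,u[0]-rr),max(0,u[1]-rr),u[0]+rr,u[1]+rr)); out[cam]=fit({cam:ms[cam]},GEO[name],x0)
    out["both"]=fit(ms,GEO[name],x0); return out
E
python3 - <<'E'
from h import *
np.set_printoptions(precision=4,suppress=True)
ims={c:cv2.imread(f"pics/{c}0.png") for c in("side","top")}
R={}
for n,x0 in(("rack",(.505,.313,-.117)),("green",(.430,-.034,-.44)),("yel",(.476,-.157,-.13))):
    o=locate(n,x0,ims); R[n]=o["both"][0]
    for k,v in o.items(): print(n,k,v[0],round(v[1],3))
# rail
t=ims["top"]; g=t.min(2); m=np.zeros_like(g); m[165:200,218:352]=(g[165:200,218:352]>190)
p=np.argwhere(m)[:,::-1]; W=np.array([atz("top",u,.25)[:2] for u in p]); 
a=np.polyfit(W[:,1],W[:,0],1); print("rail x=a*y+b",a,len(p), "halfwidth",np.std(W[:,0]-np.polyval(a,W[:,1]))*1.73)
rp=(np.polyval(a,-.043),-.043,-np.arctan(a[0])); print(rp)
# overlay
for c in("side","top"):
    k=5; B=cv2.resize(ims[c],None,fx=k,fy=k,interpolation=cv2.INTER_CUBIC)
    def pl(X,col,cl=False): cv2.polylines(B,[(proj(c,X)*k+2).astype(np.int32)],cl,col,1)
    for n in("green","yel"): pl(pose(R[n],BAIL),(255,0,255)); pl(pose(R[n],BOX),(255,0,0),True)
    for y in(-.04,0,.04): pl(pose(R["rack"],HOOK+[0,y,.01]),(0,0,255))
    ps=pose(rp,[[0,y,z] for y in(-.205,.205) for z in(.25,.255)]); print(c,proj(c,ps))
    cc={"top":((135,195),(262,222)),"side":((225,160),(230,225))}[c]
    cv2.imwrite(f"pics/o_{c}.png",np.vstack([B[y*k:(y+60)*k,x*k:(x+80)*k] for x,y in cc]))
cv2.imwrite("pics/ov.png",np.hstack([cv2.imread("pics/o_top.png"),cv2.imread("pics/o_side.png")]))
E
```

```text
rack side [ 0.511   0.3172 -0.0719] 0.062
rack top [ 0.5099  0.319  -0.1166] 0.037
rack both [ 0.5106  0.3183 -0.1065] 0.109
green side [ 0.4327 -0.0346 -0.3896] 0.043
green top [ 0.4319 -0.0343 -0.4028] 0.067
green both [ 0.4323 -0.0345 -0.4132] 0.116
yel side [ 0.4787 -0.1594 -0.1143] 0.073
yel top [ 0.4781 -0.158  -0.1004] 0.054
yel both [ 0.479  -0.1581 -0.11  ] 0.137Traceback (most recent call last):
  File "<stdin>", line 10, in <module>
  File "h.py", line 11, in atz
    o,d=ray(c,u); return o+d*(z-o[2])/d[2]
        ~~~^^^^^
  File "h.py", line 9, in ray
    K,R,t=P(c); return -R.T@t, R.T@np.linalg.inv(K)@np.append(u,1)
          ~^^^
  File "h.py", line 4, in P
    p=viewer.camera_params(c); f=210/np.tan(np.radians(p["vertical_fov"]/2))
ValueError: time passes only in moves, steps and waits
```

```bash
python3 - <<'E'
s=open("h.py").read()
s=s.replace("def P(c):\n","import functools\n@functools.lru_cache(None)\ndef P(c):\n",1)
open("h.py","w").write(s)
E
cat > ov.py <<'E'
from h import *
np.set_printoptions(precision=4,suppress=True)
ims={c:cv2.imread(f"pics/{c}0.png") for c in("side","top")}
R=dict(rack=(.5104,.3183,-.1066),green=(.4323,-.0345,-.41),yel=(.479,-.1583,-.11))
t=ims["top"]; g=t.min(2); m=np.zeros_like(g); m[165:200,218:352]=(g[165:200,218:352]>190)
p=np.argwhere(m)[:,::-1]; W=np.array([atz("top",u,.25)[:2] for u in p]); 
a=np.polyfit(W[:,1],W[:,0],1); print("rail x=a*y+b",a,len(p), "halfwidth",np.std(W[:,0]-np.polyval(a,W[:,1]))*1.73)
rp=(np.polyval(a,-.043),-.043,-np.arctan(a[0])); print(rp)
for c in("side","top"):
    k=5; B=cv2.resize(ims[c],None,fx=k,fy=k,interpolation=cv2.INTER_CUBIC)
    def pl(X,col,cl=False): cv2.polylines(B,[(proj(c,X)*k+2).astype(np.int32)],cl,col,1)
    for n in("green","yel"): pl(pose(R[n],BAIL),(255,0,255)); pl(pose(R[n],BOX),(255,0,0),True)
    for y in(-.04,0,.04): pl(pose(R["rack"],HOOK+[0,y,.01]),(0,0,255))
    ps=pose(rp,[[0,y,z] for y in(-.205,.205) for z in(.25,.255)]); print(c,proj(c,ps))
    cc={"top":((135,195),(262,222)),"side":((225,160),(230,225))}[c]
    cv2.imwrite(f"pics/o_{c}.png",np.vstack([B[y*k:(y+60)*k,x*k:(x+80)*k] for x,y in cc]))
cv2.imwrite("pics/ov.png",np.hstack([cv2.imread("pics/o_top.png"),cv2.imread("pics/o_side.png")]))
E
python3 ov.py
```

```text
rail x=a*y+b [-0.1138  0.5944] 562 halfwidth 0.009091544509971771
(np.float64(0.5993268549640679), -0.043, np.float64(0.11336178546294964))
side [[340.7872 201.2883]
 [340.8746 199.5955]
 [275.5491 159.6465]
 [275.5129 158.301 ]]
top [[357.4486 174.8636]
 [357.7102 174.3232]
 [210.7884 188.9914]
 [210.5073 188.4996]]
```

View pics/ov.png

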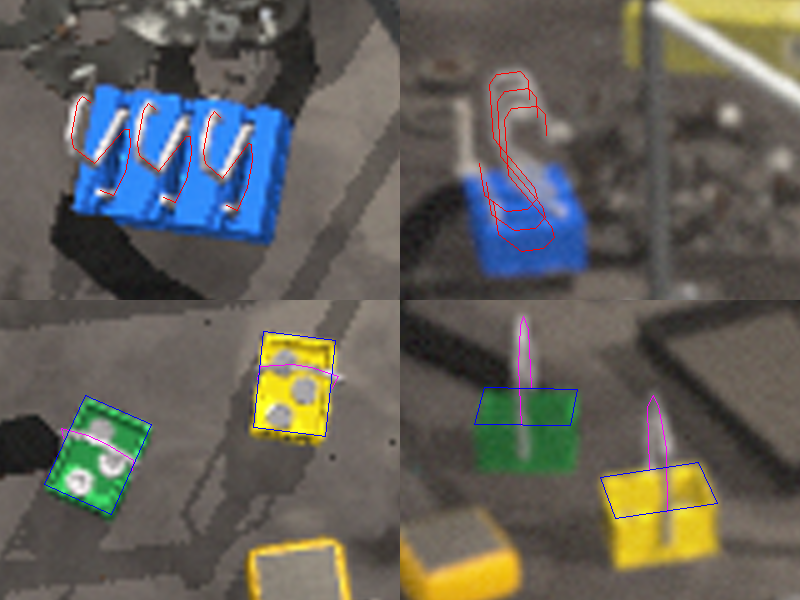

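The overlay fits. The rack is at (.510,.318), yaw -.107, with the hook tips towards the robot. Green is basket_b and yellow is basket_c. The red basket (crop 515,525) is red all over, bail included, so it is a decoy, and there is no orange basket. The arm can only point down, so I'll grip a hook across its upper curl, scoop the bail with it, then set the hook over the rail.

```bash
cat > plan.py <<'E'
import sys,json,numpy as np
from workcell import manip
from scipy.spatial.transform import Rotation as Ro
def state():
    o=manip.get_obs(); M=Ro.from_quat(o["ee_rot"]).as_matrix(); return o,M,np.arctan2(M[1,1],M[0,1])
def plan(p,yaw,targets):
    # targets: (x,y,z,yaw of tool y, mm per row)
    for x,y,z,w,step in targets:
        d=np.array([x,y,z])-p; dw=(w-yaw+np.pi)%(2*np.pi)-np.pi
        n=max(1,int(np.ceil(np.linalg.norm(d)*1000/step)),int(np.ceil(abs(dw)/.13))); rows=[];q=p.copy();a=yaw
        for i in range(1,n+1):
            e=p+d*i/n-q; s=round(-(yaw+dw*i/n-a),3)
            ty=np.array([np.cos(a),np.sin(a)]); tx=np.array([-np.sin(a),np.cos(a)])
            l=np.round([e[:2]@tx*1000,e[:2]@ty*1000,-e[2]*1000])
            q=q+np.append(tx*l[0]+ty*l[1],-l[2])/1000; a-=s
            rows.append(dict(dp=[int(v) for v in l],spin=s) if s else dict(dp=[int(v) for v in l]))
        for i in range(0,n,5): print(json.dumps(rows[i:i+5]))
        print("--",np.round(q,4),round(a,4)); p,yaw=q,a
if __name__=="__main__":
    o,M,yaw=state(); print("now",np.round(o["position"],4),"yaw",round(yaw,4),"j",np.round(o["joint_pos"],2).tolist(),"t",round(o["clock"],2),"tilt",np.round(M[:,2],3),"F",np.round(o["ft_force"],1),"w",round(o["grip_width"],3))
    plan(np.array(o["position"]),yaw,json.loads(sys.argv[1]))
E
python3 plan.py '[[0.40,0.36,0.40,0.5,40],[0.506,0.2785,0.36,-0.107,40],[0.506,0.2785,0.27,-0.107,30]]'
```

```text
now [0.227  0.5823 0.4047] yaw 1.199 j [-1.22, 0.33, -0.06, 1.46, 0.02, 1.35, -0.09] t 1.2 tilt [ 0.  0. -1.] F [ 1.4  0.6 -0.2] w 1.001
[{"dp": [-30, -18, 1], "spin": 0.087}, {"dp": [-32, -15, 0], "spin": 0.088}, {"dp": [-33, -13, 1], "spin": 0.087}, {"dp": [-34, -9, 0], "spin": 0.088}, {"dp": [-34, -7, 1], "spin": 0.087}]
[{"dp": [-35, -4, 1], "spin": 0.087}, {"dp": [-36, 0, 0], "spin": 0.088}, {"dp": [-35, 3, 1], "spin": 0.087}]
-- [0.4005 0.36   0.3997] 0.5
[{"dp": [-24, 11, 8], "spin": 0.121}, {"dp": [-23, 13, 8], "spin": 0.122}, {"dp": [-21, 17, 8], "spin": 0.121}, {"dp": [-20, 18, 8], "spin": 0.122}, {"dp": [-16, 21, 8], "spin": 0.121}]
-- [0.5058 0.2786 0.3597] -0.107
[{"dp": [0, 0, 30]}, {"dp": [0, 0, 30]}, {"dp": [0, 0, 30]}]
-- [0.5058 0.2786 0.2697] -0.107
```

>>> arm_command:
  plan:
    - {"dp":[-30,-18,1],"spin":0.087}
    - {"dp":[-32,-15,0],"spin":0.088}
    - {"dp":[-33,-13,1],"spin":0.087}
    - {"dp":[-34,-9,0],"spin":0.088}
    - {"dp":[-34,-7,1],"spin":0.087}
  grip: -1

```text
clock: 1.7
position: [0.3358, 0.4424, 0.4019]
ee_rot: [0.395, 0.919, 0.0, 0.0]
ft_force: [0.5, -0.2, -0.0]
grip_width: 1.005
grasp_force: 0.0
```

>>> arm_command:
  plan:
    - {"dp":[-35,-4,1],"spin":0.087}
    - {"dp":[-36,0,0],"spin":0.088}
    - {"dp":[-35,3,1],"spin":0.087}

```text
clock: 2.0
position: [0.4013, 0.3587, 0.4]
ee_rot: [0.512, 0.859, 0.0, 0.0]
ft_force: [0.9, 0.6, -0.6]
grip_width: 1.004
grasp_force: 0.0
```

>>> arm_command:
  plan:
    - {"dp":[-24,11,8],"spin":0.121}
    - {"dp":[-23,13,8],"spin":0.122}
    - {"dp":[-21,17,8],"spin":0.121}
    - {"dp":[-20,18,8],"spin":0.122}
    - {"dp":[-16,21,8],"spin":0.121}

```text
clock: 2.5
position: [0.5066, 0.2777, 0.3596]
ee_rot: [0.746, 0.666, 0.0, -0.0]
ft_force: [0.1, 1.0, 0.9]
grip_width: 1.001
grasp_force: 0.0
```

>>> arm_command:
  plan:
    - {"dp":[0,0,0]}
    - {"dp":[0,0,0]}

```text
invalid input at $.plan[0]: expected keys dp, spin
```

```bash
python3 plan.py '[[0.506,0.2785,0.27,-0.107,30]]'; python3 -c "
from h import *
for c in('side','top'): cv2.imwrite(f'pics/{c}1.png',viewer.camera(c))
a=cv2.resize(cv2.imread('pics/side1.png')[60:240,140:380],(800,600)); cv2.imwrite('pics/s1c.png',a)"
```

```text
now [0.5066 0.2777 0.3596] yaw -0.1122 j [-0.84, 0.26, 0.31, 1.67, -0.08, 1.23, -0.63] t 2.5 tilt [ 0.  0. -1.] F [0.1 1.  0.9] w 1.001
[{"dp": [0, 0, 30], "spin": -0.002}, {"dp": [1, 0, 30], "spin": -0.001}, {"dp": [0, -1, 30], "spin": -0.002}]
-- [0.5057 0.2788 0.2696] -0.1072
```

View pics/s1c.png

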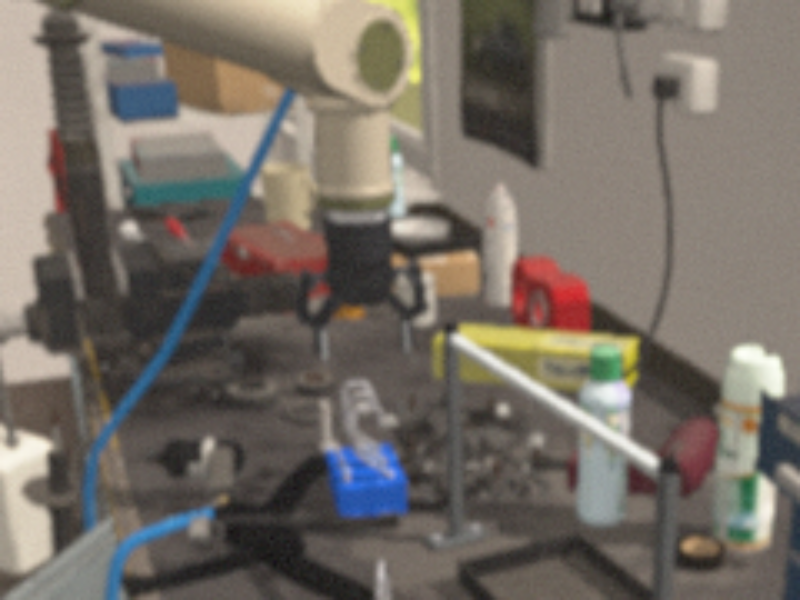

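The gripper is above the rack, fingers at crop (322,340) and (406,330) either side of the hook curls (360,400), and clear of the hose. I'll go down and grip.

>>> arm_command:
  plan:
    - {"dp":[0,-1,30],"spin":-0.002}
    - {"dp":[1,0,30],"spin":-0.002}
    - {"dp":[0,0,30],"spin":0}
    - {"dp":[0,0,0],"spin":0}
    - {"dp":[0,0,0],"spin":0}

```text
clock: 3.1
position: [0.5048, 0.2801, 0.2704]
ee_rot: [0.742, 0.67, -0.0, -0.0]
ft_force: [-0.1, 0.8, 0.5]
grip_width: 1.0
grasp_force: 0.0
```

>>> arm_command:
  plan:
    - {"dp":[0,0,0],"spin":0}
    - {"dp":[0,0,0],"spin":0}
    - {"dp":[0,0,0],"spin":0}
    - {"dp":[0,0,0],"spin":0}
    - {"dp":[0,0,0],"spin":0}
  grip: 1
  newtons: 40

```text
clock: 3.6
position: [0.5051, 0.28, 0.2708]
ee_rot: [0.743, 0.67, 0.001, -0.0]
ft_force: [-1.4, 0.3, 6.3]
grip_width: 0.428
grasp_force: 39.2
```

>>> arm_command:
  plan:
    - {"dp":[0,0,0],"spin":0}
    - {"dp":[0,0,0],"spin":0}
    - {"dp":[0,0,0],"spin":0}
    - {"dp":[0,0,0],"spin":0}
    - {"dp":[0,0,0],"spin":0}

```text
clock: 4.1
position: [0.5051, 0.28, 0.2708]
ee_rot: [0.742, 0.67, 0.001, -0.0]
ft_force: [-1.6, -0.3, 6.8]
grip_width: 0.43
grasp_force: 39.2
```

```bash
python3 plan.py '[]'; python3 -c "
from h import *
for c in('side','top'): cv2.imwrite(f'pics/{c}2.png',viewer.camera(c))
"
```

```text
now [0.5051 0.28   0.2708] yaw -0.1028 j [-0.83, 0.34, 0.3, 1.76, -0.11, 1.05, -0.6] t 4.1 tilt [ 0.001  0.001 -1.   ] F [-1.6 -0.3  6.8] w 0.43
```

```bash
python3 - <<'E'
from h import *
np.set_printoptions(precision=4,suppress=True)
ims={c:cv2.imread(f"pics/{c}2.png") for c in("side","top")}
for n,x0 in(("green",(.432,-.0345,-.41)),("yel",(.479,-.158,-.11))):
    o=locate(n,x0,ims)
    for k,v in o.items(): print(n,k,v[0],round(v[1],3))
E
python3 plan.py '[[0.505,0.28,0.36,-0.103,30],[0.5,0.20,0.40,-0.103,40],[0.4735,-0.052,0.40,-0.41,40]]'
```

```text
green side [ 0.4324 -0.0341 -0.3962] 0.035
green top [ 0.4313 -0.0347 -0.3858] 0.067
green both [ 0.4323 -0.0341 -0.3936] 0.105
yel side [ 0.478  -0.1609 -0.1346] 0.066
yel top [ 0.4777 -0.1576 -0.1013] 0.054
yel both [ 0.4787 -0.1581 -0.1165] 0.134
now [0.5051 0.28   0.2707] yaw -0.1028 j [-0.83, 0.34, 0.3, 1.76, -0.11, 1.05, -0.6] t 4.2 tilt [ 0.001  0.001 -1.   ] F [-1.4 -0.3  5.6] w 0.425
[{"dp": [0, 0, -30]}, {"dp": [0, 0, -30]}, {"dp": [0, 0, -29]}]
-- [0.5051 0.28   0.3597] -0.1028
[{"dp": [-27, 1, -13]}, {"dp": [-26, 1, -14]}, {"dp": [-27, 1, -13]}]
-- [0.4999 0.2001 0.3997] -0.1028
[{"dp": [-36, 0, 0], "spin": 0.044}, {"dp": [-36, 2, 0], "spin": 0.044}, {"dp": [-36, 3, 0], "spin": 0.044}, {"dp": [-36, 4, 0], "spin": 0.044}, {"dp": [-36, 7, 0], "spin": 0.043}]
[{"dp": [-35, 8, 0], "spin": 0.044}, {"dp": [-35, 9, 0], "spin": 0.044}]
-- [ 0.4737 -0.0516  0.3997] -0.4098
```

>>> arm_command:
  plan:
    - {"dp":[0,0,-15],"spin":0}
    - {"dp":[0,0,-25],"spin":0}
    - {"dp":[0,0,-25],"spin":0}
    - {"dp":[0,0,-25],"spin":0}

```text
clock: 4.6
position: [0.5049, 0.2795, 0.3618]
ee_rot: [0.743, 0.67, 0.0, 0.0]
ft_force: [0.2, 0.6, -0.8]
grip_width: 0.423
grasp_force: 40.0
```

>>> arm_command:
  plan:
    - {"dp":[-27,1,-13],"spin":0}
    - {"dp":[-26,1,-14],"spin":0}
    - {"dp":[-27,1,-13],"spin":0}

```text
clock: 4.9
position: [0.4995, 0.1987, 0.4015]
ee_rot: [0.742, 0.67, 0.001, 0.0]
ft_force: [0.0, 0.2, 0.1]
grip_width: 0.428
grasp_force: 40.1
```

>>> arm_command:
  plan:
    - {"dp":[-36,0,0],"spin":0.044}
    - {"dp":[-36,2,0],"spin":0.044}
    - {"dp":[-36,3,0],"spin":0.044}
    - {"dp":[-36,4,0],"spin":0.044}
    - {"dp":[-36,7,0],"spin":0.043}

```text
clock: 5.4
position: [0.4806, 0.018, 0.4007]
ee_rot: [0.812, 0.584, 0.001, -0.0]
ft_force: [1.2, 0.1, 0.0]
grip_width: 0.425
grasp_force: 40.1
```

>>> arm_command:
  plan:
    - {"dp":[-35,8,0],"spin":0.044}
    - {"dp":[-35,9,0],"spin":0.044}
    - {"dp":[0,0,0],"spin":0}
    - {"dp":[0,0,0],"spin":0}

```text
clock: 5.8
position: [0.4734, -0.0527, 0.4005]
ee_rot: [0.837, 0.548, 0.001, -0.0]
ft_force: [-0.1, 0.4, -0.7]
grip_width: 0.422
grasp_force: 40.0
```

```bash
cat > hookov.py <<'E'
from h import *
import sys
from plan import state
# overlay hook (held, grasp z .2608 above underside) and basket; args: name x y yaw k
def run(out,bask,offx=0,crop=None):
    o,M,yaw=state(); p=o["position"]; T=[]
    for c in("side","top"):
        im=viewer.camera(c); cv2.imwrite(f"pics/{out}_{c}.png",im); B=cv2.resize(im,None,fx=5,fy=5,interpolation=cv2.INTER_CUBIC)
        pl=lambda X,col:cv2.polylines(B,[(proj(c,X)*5+2).astype(np.int32)],False,col,1)
        pl(pose((p[0],p[1],yaw),HOOK+[0,0,p[2]-.2608]),(0,0,255))
        if bask: pl(pose(bask,BAIL),(255,0,255))
        u=proj(c,[p[0],p[1],p[2]-.2])[0].astype(int); x=max(0,u[0]-40);y=max(0,u[1]-45); T.append(B[y*5:(y+90)*5,x*5:(x+80)*5])
    cv2.imwrite(f"pics/{out}.png",np.hstack(T))
E
python3 -c "
from hookov import *
run('a1',(.4322,-.0343,-.40))"; python3 plan.py '[]'
```

```text
now [ 0.4736 -0.051   0.4001] yaw -0.4084 j [-0.55, -0.02, 0.57, 1.87, 0.01, 1.29, -0.4] t 5.9 tilt [ 0.     0.001 -1.   ] F [-0.2 -0.1 -1.2] w 0.428
```

View pics/a1.png

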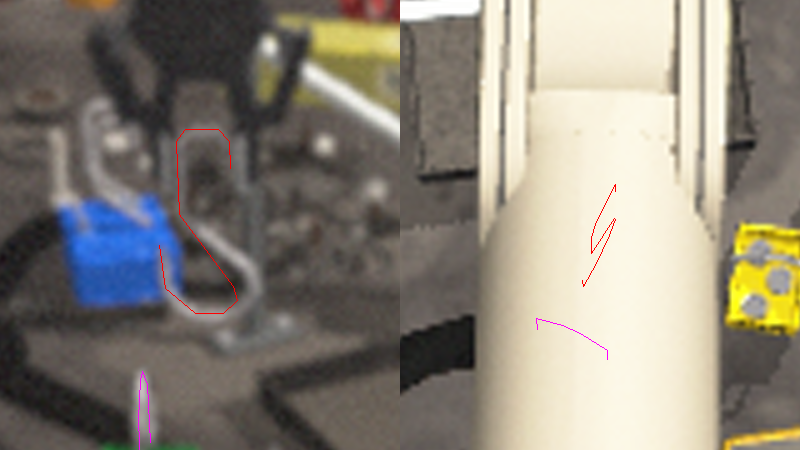

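The hook model lies on the real hook: tip (158,245), bottom (210,315). The bail is at (143,375), next in line. I'll lower behind the crown and slide the tip under it.

>>> arm_command:
  plan:
    - {"dp":[0,0,30],"spin":0}
    - {"dp":[0,0,30],"spin":0}
    - {"dp":[0,0,25],"spin":0}
    - {"dp":[0,0,14],"spin":0}
    - {"dp":[0,0,0],"spin":0}

```text
clock: 6.4
position: [0.473, -0.0507, 0.299]
ee_rot: [0.836, 0.549, -0.002, -0.001]
ft_force: [-0.0, -0.4, -0.7]
grip_width: 0.427
grasp_force: 40.1
```

```bash
python3 -c "
from hookov import *
run('a2',(.4322,-.0343,-.40))"; python3 plan.py '[]'
```

```text
now [ 0.4739 -0.0512  0.3012] yaw -0.4086 j [-0.54, 0.09, 0.58, 2.0, -0.06, 1.07, -0.34] t 6.5 tilt [-0. -0. -1.] F [-0.9  0.2 -0.5] w 0.43
```

View pics/a2.png

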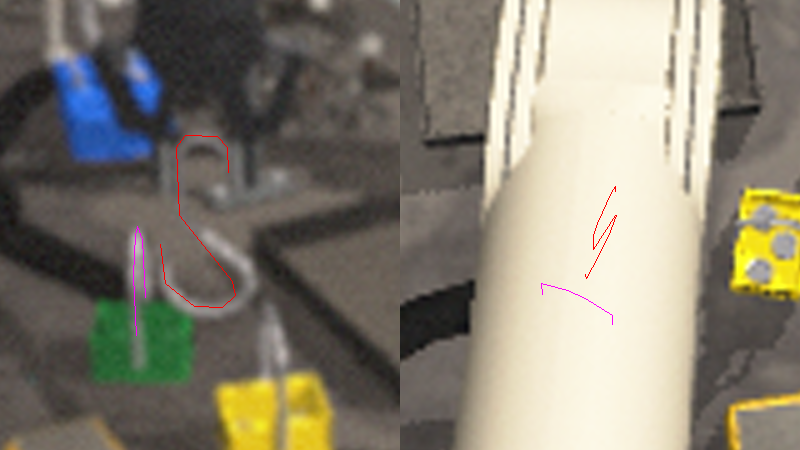

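The tip (165,245) is level with and behind the bail (138,230). I'll slide in 28 mm.

>>> arm_command:
  plan:
    - {"dp":[0,-7,0],"spin":0}
    - {"dp":[0,-7,0],"spin":0}
    - {"dp":[0,-7,0],"spin":0}
    - {"dp":[0,-7,0],"spin":0}
    - {"dp":[0,0,0],"spin":0}

```text
clock: 7.0
position: [0.447, -0.0404, 0.3008]
ee_rot: [0.836, 0.549, 0.0, -0.0]
ft_force: [0.4, 0.2, -1.2]
grip_width: 0.426
grasp_force: 40.1
```

```bash
python3 -c "
from hookov import *
run('a3',(.4322,-.0343,-.40))
print(locate('green',(.432,-.034,-.4),{'side':cv2.imread('pics/a3_side.png')}))"; python3 plan.py '[]'
```

```text
{'side': (array([ 0.43222591, -0.03401575, -0.37303755]), np.float64(0.08949929049260086)), 'both': (array([ 0.43222591, -0.03401575, -0.37303755]), np.float64(0.08949929049260086))}
now [ 0.4478 -0.0407  0.3009] yaw -0.4096 j [-0.56, 0.02, 0.56, 2.06, -0.01, 1.07, -0.4] t 7.1 tilt [ 0.001  0.001 -1.   ] F [ 0.3 -0.3 -0.3] w 0.427
```

View pics/a3.png

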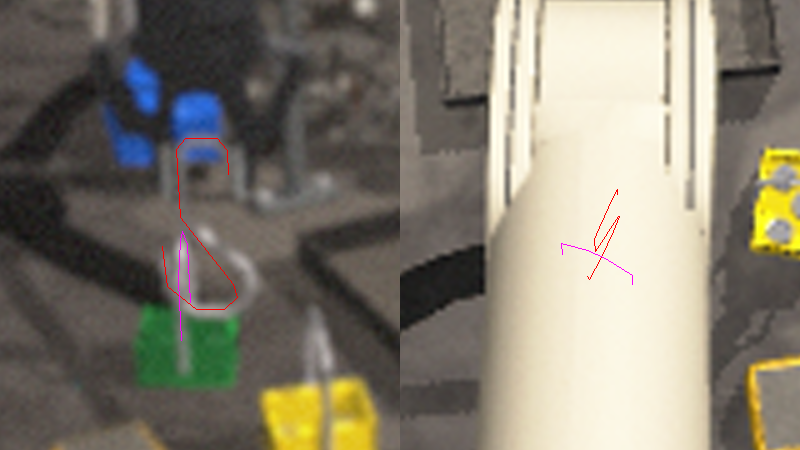

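The bail (183,235) now lies between the tip (165,250) and the shank. Lifting.

>>> arm_command:
  plan:
    - {"dp":[0,-3,-10],"spin":0}
    - {"dp":[0,-4,-10],"spin":0}
    - {"dp":[0,-4,-10],"spin":0}
    - {"dp":[0,-4,-10],"spin":0}
    - {"dp":[0,0,-6],"spin":0}

```text
clock: 7.6
position: [0.4339, -0.0347, 0.3481]
ee_rot: [0.836, 0.548, 0.001, 0.0]
ft_force: [-0.1, -0.2, -0.1]
grip_width: 0.432
grasp_force: 40.1
```

>>> arm_command:
  plan:
    - {"dp":[0,0,-6],"spin":0}
    - {"dp":[0,0,-12],"spin":0}
    - {"dp":[0,0,-18],"spin":0}
    - {"dp":[0,0,-18],"spin":0}
    - {"dp":[0,0,-12],"spin":0}

```text
clock: 8.1
position: [0.4343, -0.0349, 0.4142]
ee_rot: [0.836, 0.548, 0.0, 0.0]
ft_force: [-0.3, 0.3, -2.7]
grip_width: 0.428
grasp_force: 40.2
```

```bash
python3 -c "
from hookov import *
run('a4',None)"; python3 plan.py '[[0.46,-0.02,0.45,0.113,15]]'
```

```text
now [ 0.4345 -0.0349  0.4142] yaw -0.41 j [-0.58, -0.14, 0.51, 1.94, 0.07, 1.33, -0.5] t 8.2 tilt [ 0.002  0.001 -1.   ] F [ 0.1 -0.5 -3. ] w 0.428
[{"dp": [5, 3, -7], "spin": -0.105}, {"dp": [4, 4, -7], "spin": -0.104}, {"dp": [4, 5, -7], "spin": -0.105}, {"dp": [3, 5, -8], "spin": -0.104}, {"dp": [3, 5, -7], "spin": -0.105}]
-- [ 0.4602 -0.0204  0.4502] 0.113
```

View pics/a4.png

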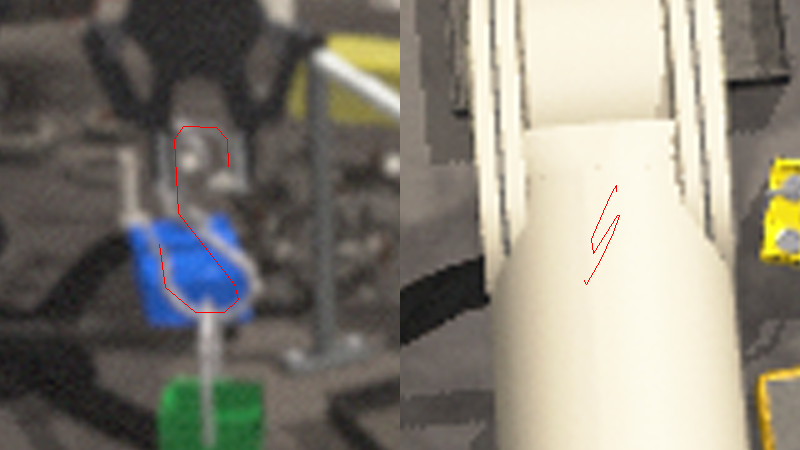

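The green basket hangs in the hook (crown at 208,305). Next I'll line up with the rail at a height where the curl's free end and the fingertips just clear it (TCP z ≈ 0.429).

```bash
python3 plan.py '[[0.47,-0.01,0.429,0.113,12],[0.54,0.0205,0.429,0.113,12],[0.591,0.0266,0.429,0.113,10]]'
```

```text
now [ 0.4345 -0.0349  0.4142] yaw -0.41 j [-0.58, -0.14, 0.51, 1.94, 0.07, 1.33, -0.5] t 8.2 tilt [ 0.002  0.001 -1.   ] F [ 0.1 -0.5 -3. ] w 0.428
[{"dp": [7, 5, -3], "spin": -0.105}, {"dp": [7, 5, -3], "spin": -0.104}, {"dp": [7, 6, -3], "spin": -0.105}, {"dp": [5, 6, -3], "spin": -0.104}, {"dp": [5, 8, -3], "spin": -0.105}]
-- [ 0.4704 -0.0102  0.4292] 0.113
[{"dp": [3, 10, 0]}, {"dp": [3, 11, 0]}, {"dp": [4, 10, 0]}, {"dp": [3, 10, 0]}, {"dp": [3, 11, 0]}]
[{"dp": [3, 10, 0]}, {"dp": [4, 11, 0]}]
-- [0.5404 0.0209 0.4292] 0.113
[{"dp": [0, 8, 0]}, {"dp": [0, 9, 0]}, {"dp": [0, 8, 0]}, {"dp": [0, 9, 0]}, {"dp": [0, 8, 0]}]
[{"dp": [0, 9, 0]}]
-- [0.5911 0.0267 0.4292] 0.113
```

>>> arm_command:
  plan:
    - {"dp":[7,5,-3],"spin":-0.105}
    - {"dp":[7,5,-3],"spin":-0.104}
    - {"dp":[7,6,-3],"spin":-0.105}
    - {"dp":[5,6,-3],"spin":-0.104}
    - {"dp":[5,8,-3],"spin":-0.105}

```text
clock: 8.7
position: [0.4701, -0.0099, 0.4269]
ee_rot: [0.664, 0.747, -0.001, -0.0]
ft_force: [-0.0, 0.1, -1.0]
grip_width: 0.427
grasp_force: 40.2
```

>>> arm_command:
  plan:
    - {"dp":[3,10,0],"spin":0}
    - {"dp":[3,11,0],"spin":0}
    - {"dp":[4,10,0],"spin":0}
    - {"dp":[3,10,0],"spin":0}
    - {"dp":[3,8,0],"spin":0}

```text
clock: 9.2
position: [0.5178, 0.0118, 0.4274]
ee_rot: [0.666, 0.746, -0.0, -0.0]
ft_force: [0.0, -0.1, -1.9]
grip_width: 0.43
grasp_force: 40.2
```

>>> arm_command:
  plan:
    - {"dp":[3,4,0],"spin":0}
    - {"dp":[2,3,0],"spin":0}
    - {"dp":[0,0,0],"spin":0}
    - {"dp":[0,0,0],"spin":0}
    - {"dp":[0,0,0],"spin":0}

```text
clock: 9.7
position: [0.5231, 0.0168, 0.4278]
ee_rot: [0.666, 0.746, 0.0, -0.0]
ft_force: [0.3, -0.7, -1.6]
grip_width: 0.429
grasp_force: 40.2
```

```bash
python3 -c "
from hookov import *
run('a5',None)"; python3 plan.py '[[0.591,0.0266,0.429,0.113,10]]'
```

```text
now [0.5231 0.0169 0.4278] yaw 0.1127 j [-0.64, 0.09, 0.56, 1.72, -0.05, 1.35, 0.04] t 9.8 tilt [ 0.  0. -1.] F [ 1.  -0.9 -1.5] w 0.424
[{"dp": [0, 10, 0]}, {"dp": [1, 10, 0]}, {"dp": [0, 9, -1]}, {"dp": [0, 10, 0]}, {"dp": [0, 10, 0]}]
[{"dp": [1, 10, 0]}, {"dp": [0, 10, 0]}]
-- [0.5915 0.0266 0.4288] 0.1127
```

View pics/a5.png

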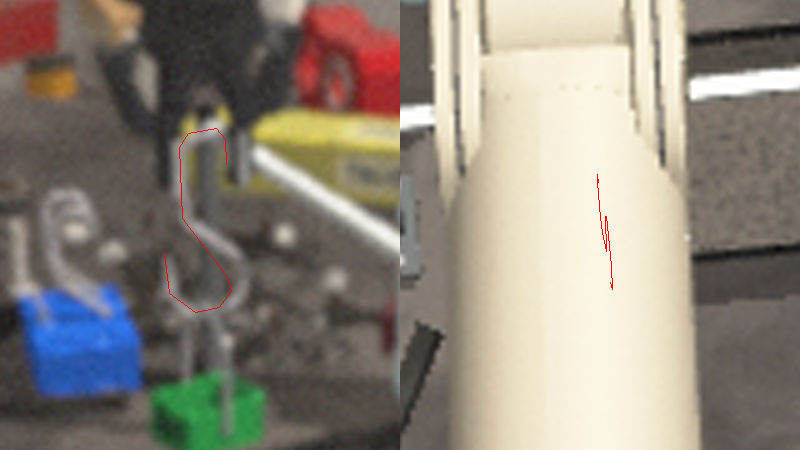

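The hook holds the green basket (210,410), the curl is at rail height and the rail passes to its right. Moving in over the rail.

>>> arm_command:
  plan:
    - {"dp":[0,8,-1],"spin":0}
    - {"dp":[1,10,0],"spin":0}
    - {"dp":[0,10,0],"spin":0}
    - {"dp":[0,10,0],"spin":0}
    - {"dp":[0,10,0],"spin":0}

```text
clock: 10.3
position: [0.572, 0.0237, 0.4285]
ee_rot: [0.666, 0.746, -0.0, 0.0]
ft_force: [-0.3, 0.1, -0.9]
grip_width: 0.426
grasp_force: 40.2
```

>>> arm_command:
  plan:
    - {"dp":[0,10,0],"spin":0}
    - {"dp":[0,7,0],"spin":0}
    - {"dp":[0,4,0],"spin":0}
    - {"dp":[0,0,0],"spin":0}
    - {"dp":[0,0,0],"spin":0}

```text
clock: 10.8
position: [0.5916, 0.0257, 0.4287]
ee_rot: [0.666, 0.746, -0.0, -0.0]
ft_force: [0.0, 0.0, -1.5]
grip_width: 0.427
grasp_force: 40.2
```

```bash
python3 -c "
from hookov import *
run('a6',None)
im=cv2.imread('pics/a6_side.png');k=6
B=cv2.resize(im,None,fx=k,fy=k,interpolation=cv2.INTER_CUBIC)
u=proj('side',[.591,.0266,.25])[0].astype(int);x,y=u[0]-65,u[1]-40
rp=(.5993,-.043,.1134)
for e in(-.006,.006): cv2.polylines(B,[(proj('side',pose(rp,[[e,-.2,.25],[e,.2,.25]]))*k+2).astype(np.int32)],False,(0,0,255),1)
cv2.imwrite('pics/a6c.png',B[y*k:(y+100)*k,x*k:(x+130)*k])"; python3 plan.py '[[0.591,0.0266,0.387,0.113,10]]'
```

```text
now [0.5915 0.0258 0.4288] yaw 0.1129 j [-0.59, 0.27, 0.57, 1.54, -0.15, 1.37, 0.11] t 10.9 tilt [ 0.  0. -1.] F [-0.1  0.6 -1.3] w 0.422
[{"dp": [0, 0, 8]}, {"dp": [0, 0, 9]}, {"dp": [1, 0, 8]}, {"dp": [0, 0, 8]}, {"dp": [0, 0, 9]}]
-- [0.5914 0.0267 0.3868] 0.1129
```

View pics/a6c.png

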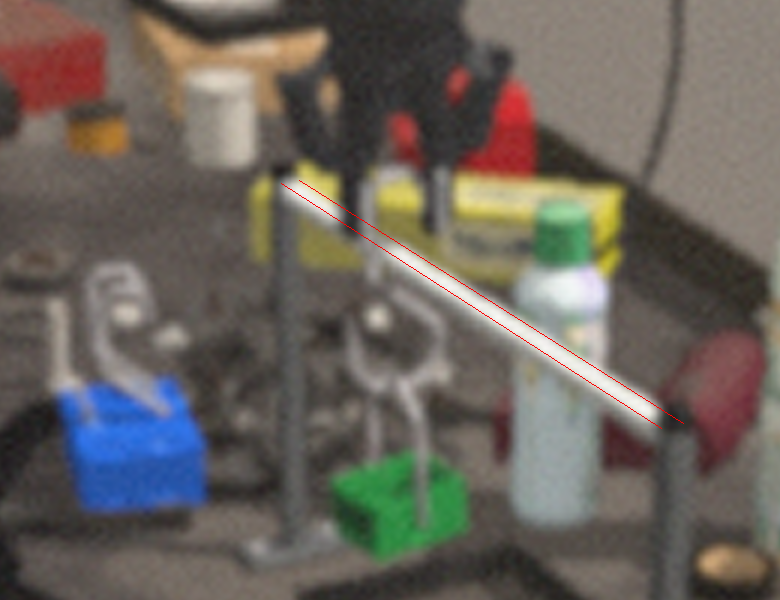

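The left leg (370,225) is in front of the rail, the right leg end (440,210) above and behind it, and the rail lies between them. Lowering.

>>> arm_command:
  plan:
    - {"dp":[0,0,8],"spin":0}
    - {"dp":[0,0,9],"spin":0}
    - {"dp":[0,0,8],"spin":0}
    - {"dp":[0,0,8],"spin":0}
    - {"dp":[0,0,4],"spin":0}

```text
clock: 11.4
position: [0.5915, 0.0259, 0.3904]
ee_rot: [0.666, 0.746, -0.001, -0.0]
ft_force: [0.3, -0.9, -1.3]
grip_width: 0.423
grasp_force: 40.2
```

>>> arm_command:
  plan:
    - {"dp":[0,0,2],"spin":0}
    - {"dp":[0,0,2],"spin":0}
    - {"dp":[0,0,0],"spin":0}

```text
clock: 11.7
position: [0.5918, 0.0258, 0.388]
ee_rot: [0.666, 0.746, 0.0, 0.0]
ft_force: [0.1, -0.2, -1.4]
grip_width: 0.425
grasp_force: 40.2
```

>>> arm_command:
  plan:
    - {"dp":[0,0,1],"spin":0}
    - {"dp":[0,0,1],"spin":0}
    - {"dp":[0,0,0],"spin":0}

```text
clock: 12.0
position: [0.5919, 0.0257, 0.3875]
ee_rot: [0.666, 0.746, 0.001, 0.0]
ft_force: [-6.1, -0.4, 11.1]
grip_width: 0.428
grasp_force: 41.0
```

>>> arm_command:
  plan:
    - {"dp":[0,0,1],"spin":0}
    - {"dp":[0,0,1],"spin":0}
    - {"dp":[0,0,0],"spin":0}

```text
clock: 12.3
position: [0.5919, 0.0256, 0.3872]
ee_rot: [0.666, 0.746, 0.002, 0.0]
ft_force: [-12.5, -0.4, 24.5]
grip_width: 0.427
grasp_force: 41.8
```

>>> arm_command:
  plan:
    - {"dp":[0,0,-1],"spin":0}
    - {"dp":[0,0,-1],"spin":0}
    - {"dp":[0,0,0],"spin":0}

```text
clock: 12.6
position: [0.5919, 0.0257, 0.3875]
ee_rot: [0.666, 0.746, 0.001, 0.0]
ft_force: [-6.4, 0.8, 11.7]
grip_width: 0.425
grasp_force: 40.7
```

>>> arm_command:
  plan:
    - {"dp":[0,0,0],"spin":0}
    - {"dp":[0,0,0],"spin":0}
    - {"dp":[0,0,0],"spin":0}
    - {"dp":[0,0,0],"spin":0}
    - {"dp":[0,0,0],"spin":0}
  grip: -1

```text
clock: 13.1
position: [0.5918, 0.0259, 0.3856]
ee_rot: [0.666, 0.746, -0.0, -0.0]
ft_force: [0.2, -0.5, -0.3]
grip_width: 0.999
grasp_force: 0.0
```

>>> arm_command:
  plan:
    - {"dp":[0,0,-10],"spin":0}
    - {"dp":[0,0,-20],"spin":0}
    - {"dp":[0,0,-25],"spin":0}
    - {"dp":[0,0,-25],"spin":0}
    - {"dp":[0,0,-20],"spin":0}

```text
clock: 13.6
position: [0.5917, 0.0257, 0.4881]
ee_rot: [0.666, 0.746, 0.001, 0.0]
ft_force: [0.4, 0.8, 0.2]
grip_width: 1.0
grasp_force: 0.0
```

```bash
python3 plan.py '[[0.5104,0.3183,0.41,-0.103,40],[0.5104,0.3183,0.271,-0.103,40]]'
python3 - <<'E'
from h import *
np.set_printoptions(precision=4,suppress=True)
ims={c:viewer.camera(c) for c in("side","top")}
for c in ims: cv2.imwrite(f"pics/b1_{c}.png",ims[c])
# hanging green: box at z .0385
X=(.5915,.0258)
m=hullmask(ims["side"],*COL["green"],tuple(int(v) for v in np.r_[proj("side",[*X,.055])[0]-25,proj("side",[*X,.055])[0]+25]))
g=GEO["green"]+[0,0,.0385]; print("green hung",fit({"side":m},g,(*X,.113)))
for k,v in locate("yel",(.479,-.158,-.11),ims).items(): print(k,v)
for k,v in locate("rack",(.5104,.3183,-.107),{"side":ims["side"]}).items(): print(k,v)
E
```

```text
now [0.5917 0.0257 0.4881] yaw 0.1128 j [-0.59, 0.24, 0.58, 1.44, -0.13, 1.49, 0.1] t 13.6 tilt [ 0.002  0.    -1.   ] F [0.4 0.8 0.2] w 1.0
[{"dp": [37, -6, 10], "spin": 0.027}, {"dp": [38, -7, 10], "spin": 0.027}, {"dp": [37, -8, 9], "spin": 0.027}, {"dp": [37, -9, 10], "spin": 0.027}, {"dp": [36, -10, 10], "spin": 0.027}]
[{"dp": [37, -11, 10], "spin": 0.027}, {"dp": [36, -12, 9], "spin": 0.027}, {"dp": [36, -13, 10], "spin": 0.027}]
-- [0.5102 0.3188 0.4101] -0.1032
[{"dp": [0, 0, 35]}, {"dp": [0, 0, 35]}, {"dp": [0, 0, 34]}, {"dp": [0, 0, 35]}]
-- [0.5102 0.3188 0.2711] -0.1032
green hung (array([0.5902, 0.0199, 0.2822]), np.float64(0.061589139548812136))
side (array([ 0.4785, -0.1601, -0.1146]), np.float64(0.07058563209912967))
top (array([ 0.4777, -0.1576, -0.1013]), np.float64(0.05427197284043757))
both (array([ 0.4789, -0.1582, -0.1117]), np.float64(0.13692429256948743))
side (array([ 0.5101,  0.3176, -0.0948]), np.float64(0.05616107557760083))
both (array([ 0.5101,  0.3176, -0.0948]), np.float64(0.05616107557760083))
```

>>> arm_command:
  plan:
    - {"dp":[37,-6,4],"spin":0.027}
    - {"dp":[38,-7,5],"spin":0.027}
    - {"dp":[37,-8,9],"spin":0.027}
    - {"dp":[37,-9,10],"spin":0.027}
    - {"dp":[36,-10,15],"spin":0.027}

```text
clock: 14.2
position: [0.5402, 0.2097, 0.4427]
ee_rot: [0.715, 0.699, 0.0, 0.0]
ft_force: [0.4, 0.5, -0.1]
grip_width: 1.0
grasp_force: 0.0
```

>>> arm_command:
  plan:
    - {"dp":[37,-11,15],"spin":0.027}
    - {"dp":[36,-12,10],"spin":0.027}
    - {"dp":[36,-13,10],"spin":0.027}
    - {"dp":[0,0,0],"spin":0}
    - {"dp":[0,0,0],"spin":0}

```text
clock: 14.7
position: [0.5097, 0.3197, 0.407]
ee_rot: [0.742, 0.671, -0.001, 0.0]
ft_force: [0.7, -1.4, -0.2]
grip_width: 0.999
grasp_force: 0.0
```

```bash
python3 plan.py '[[0.51,0.3183,0.271,-0.103,30]]'
```

```text
now [0.5097 0.3197 0.407 ] yaw -0.1009 j [-0.97, 0.29, 0.42, 1.54, -0.12, 1.34, -0.65] t 14.7 tilt [-0.001 -0.001 -1.   ] F [ 0.7 -1.4 -0.2] w 0.999
[{"dp": [0, 0, 27]}, {"dp": [-1, 0, 27], "spin": 0.001}, {"dp": [0, 0, 28]}, {"dp": [0, 0, 27], "spin": 0.001}, {"dp": [0, 0, 27]}]
-- [0.5096 0.3187 0.271 ] -0.1029
```

>>> arm_command:
  plan:
    - {"dp":[0,0,27],"spin":0}
    - {"dp":[-1,0,27],"spin":0.002}
    - {"dp":[0,0,28],"spin":0}
    - {"dp":[0,0,27],"spin":0}
    - {"dp":[0,0,27],"spin":0}

```text
clock: 15.2
position: [0.5109, 0.3162, 0.2712]
ee_rot: [0.744, 0.668, 0.0, 0.0]
ft_force: [0.3, 0.9, 0.9]
grip_width: 0.999
grasp_force: 0.0
```

>>> arm_command:
  plan:
    - {"dp":[0,0,0],"spin":0}
    - {"dp":[0,0,0],"spin":0}
    - {"dp":[0,0,0],"spin":0}
    - {"dp":[0,0,0],"spin":0}
    - {"dp":[0,0,0],"spin":0}

```text
clock: 15.7
position: [0.5104, 0.3181, 0.2728]
ee_rot: [0.743, 0.669, 0.001, -0.0]
ft_force: [0.8, -0.7, 0.7]
grip_width: 1.001
grasp_force: 0.0
```

>>> arm_command:
  plan:
    - {"dp":[0,0,0],"spin":0}
    - {"dp":[0,0,0],"spin":0}
    - {"dp":[0,0,0],"spin":0}
    - {"dp":[0,0,0],"spin":0}
    - {"dp":[0,0,0],"spin":0}
  grip: 1
  newtons: 40

```text
clock: 16.2
position: [0.5101, 0.3181, 0.2719]
ee_rot: [0.743, 0.669, 0.0, -0.0]
ft_force: [-1.2, 0.4, 1.7]
grip_width: 0.426
grasp_force: 39.7
```

>>> arm_command:
  plan:
    - {"dp":[0,0,0],"spin":0}
    - {"dp":[0,0,0],"spin":0}
    - {"dp":[0,0,0],"spin":0}

```text
clock: 16.5
position: [0.5101, 0.3181, 0.2719]
ee_rot: [0.743, 0.669, 0.0, -0.0]
ft_force: [-1.5, 0.5, 2.4]
grip_width: 0.423
grasp_force: 39.8
```

```bash
python3 plan.py '[[0.51,0.3183,0.42,-0.103,25],[0.50,0.10,0.43,-0.103,35],[0.5235,-0.163,0.43,-0.110,35]]'
python3 - <<'E'
from h import *
ims={c:viewer.camera(c) for c in("side","top")}
for k,v in locate("yel",(.479,-.158,-.11),ims).items(): print(k,v)
E
```

```text
now [0.5101 0.3181 0.2719] yaw -0.1048 j [-0.95, 0.4, 0.39, 1.7, -0.17, 1.07, -0.61] t 16.5 tilt [ 0.  0. -1.] F [-1.5  0.5  2.4] w 0.423
[{"dp": [0, 0, -25]}, {"dp": [0, 0, -24], "spin": -0.001}, {"dp": [0, 0, -25]}, {"dp": [0, 0, -25]}, {"dp": [0, 0, -24], "spin": -0.001}]
[{"dp": [0, 0, -25]}]
-- [0.5101 0.3181 0.4199] -0.1028
[{"dp": [-31, 2, -1]}, {"dp": [-31, 2, -2]}, {"dp": [-31, 1, -1]}, {"dp": [-32, 2, -2]}, {"dp": [-31, 2, -1]}]
[{"dp": [-31, 2, -2]}, {"dp": [-31, 1, -1]}]
-- [0.4996 0.1    0.4299] -0.1028
[{"dp": [-32, 6, 0], "spin": 0.001}, {"dp": [-33, 7, 0], "spin": 0.001}, {"dp": [-32, 6, 0], "spin": 0.001}, {"dp": [-33, 7, 0], "spin": 0.001}, {"dp": [-32, 6, 0]}]
[{"dp": [-32, 7, 0], "spin": 0.001}, {"dp": [-33, 6, 0], "spin": 0.001}, {"dp": [-32, 7, 0], "spin": 0.001}]
-- [ 0.524  -0.163   0.4299] -0.1098
side (array([ 0.47852159, -0.16010364, -0.11459274]), np.float64(0.07058563209912967))
top (array([ 0.47765939, -0.15764775, -0.10126517]), np.float64(0.05427197284043757))
both (array([ 0.47892099, -0.15817702, -0.11170552]), np.float64(0.13692429256948743))
```

```bash
python3 plan.py '[[0.51,0.3183,0.42,-0.105,25],[0.485,0.08,0.43,-0.105,35],[0.485,-0.05,0.43,-0.105,35],[0.5235,-0.1634,0.43,-0.108,35],[0.5235,-0.1634,0.302,-0.108,30]]'
```

```text
now [0.5101 0.3181 0.2718] yaw -0.1049 j [-0.95, 0.4, 0.39, 1.7, -0.17, 1.07, -0.61] t 16.6 tilt [ 0.  0. -1.] F [-1.3  0.6  3.6] w 0.426
[{"dp": [0, 0, -25]}, {"dp": [0, 0, -24]}, {"dp": [0, 0, -25]}, {"dp": [0, 0, -25]}, {"dp": [0, 0, -24]}]
[{"dp": [0, 0, -25]}]
-- [0.5101 0.3181 0.4198] -0.1049
[{"dp": [-34, 0, -1]}, {"dp": [-34, 0, -2]}, {"dp": [-35, 0, -1]}, {"dp": [-34, 0, -2]}, {"dp": [-34, 0, -1]}]
[{"dp": [-34, 0, -2]}, {"dp": [-34, 0, -1]}]
-- [0.4851 0.0804 0.4298] -0.1049
[{"dp": [-32, 3, 0]}, {"dp": [-33, 4, 0]}, {"dp": [-32, 3, 0]}, {"dp": [-33, 4, 0]}]
-- [ 0.4854 -0.0504  0.4298] -0.1049
[{"dp": [-27, 12, 0], "spin": 0.001}, {"dp": [-27, 13, 0], "spin": 0.001}, {"dp": [-27, 12, 0]}, {"dp": [-27, 13, 0], "spin": 0.001}]
-- [ 0.5237 -0.163   0.4298] -0.1079
[{"dp": [0, 0, 26]}, {"dp": [0, 0, 25]}, {"dp": [0, 0, 26]}, {"dp": [0, 0, 25]}, {"dp": [0, 0, 26]}]
-- [ 0.5237 -0.163   0.3018] -0.1079
```

>>> arm_command:
  plan:
    - {"dp":[0,0,-25],"spin":0}
    - {"dp":[0,0,-24],"spin":0}
    - {"dp":[0,0,-25],"spin":0}
    - {"dp":[0,0,-25],"spin":0}
    - {"dp":[0,0,-24],"spin":0}

```text
clock: 17.1
position: [0.5101, 0.3177, 0.3954]
ee_rot: [0.743, 0.669, -0.0, 0.0]
ft_force: [0.1, 0.1, 0.3]
grip_width: 0.426
grasp_force: 40.0
```

>>> arm_command:
  plan:
    - {"dp":[0,0,-25],"spin":0}
    - {"dp":[-34,0,-2],"spin":0}
    - {"dp":[-34,0,-1],"spin":0}
    - {"dp":[-35,0,-2],"spin":0}
    - {"dp":[-34,0,-1],"spin":0}

```text
clock: 17.6
position: [0.4955, 0.1801, 0.4254]
ee_rot: [0.743, 0.669, -0.0, 0.0]
ft_force: [0.9, -0.6, -1.9]
grip_width: 0.429
grasp_force: 40.1
```

>>> arm_command:
  plan:
    - {"dp":[-34,0,-2],"spin":0}
    - {"dp":[-34,0,-1],"spin":0}
    - {"dp":[-34,0,-1],"spin":0}
    - {"dp":[-32,3,0],"spin":0}
    - {"dp":[-33,4,0],"spin":0}

```text
clock: 18.1
position: [0.4849, 0.0134, 0.4295]
ee_rot: [0.743, 0.669, 0.0, -0.0]
ft_force: [0.8, -0.3, -0.6]
grip_width: 0.425
grasp_force: 40.1
```

>>> arm_command:
  plan:
    - {"dp":[-32,3,0],"spin":0}
    - {"dp":[-33,4,0],"spin":0}
    - {"dp":[-27,12,0],"spin":0.001}
    - {"dp":[-27,13,0],"spin":0.001}
    - {"dp":[-27,12,0],"spin":0}

```text
clock: 18.6
position: [0.5137, -0.1362, 0.4295]
ee_rot: [0.744, 0.668, 0.0, 0.0]
ft_force: [0.5, -0.5, -0.4]
grip_width: 0.425
grasp_force: 40.1
```

>>> arm_command:
  plan:
    - {"dp":[-27,13,0],"spin":0.001}
    - {"dp":[0,0,0],"spin":0}
    - {"dp":[0,0,0],"spin":0}
    - {"dp":[0,0,0],"spin":0}

```text
clock: 19.0
position: [0.5236, -0.1624, 0.4294]
ee_rot: [0.744, 0.668, -0.0, -0.0]
ft_force: [0.1, 0.4, -0.3]
grip_width: 0.424
grasp_force: 40.1
```

```bash
python3 plan.py '[[0.5235,-0.1634,0.302,-0.108,30]]'
python3 - <<'E'
from h import *
ims={c:viewer.camera(c) for c in("side",)}
for k,v in locate("yel",(.479,-.158,-.11),ims).items(): print(k,v)
E
```

```text
now [ 0.5236 -0.1624  0.4294] yaw -0.1071 j [-0.5, 0.18, 0.82, 1.67, -0.13, 1.36, 0.23] t 19.0 tilt [-0.001  0.    -1.   ] F [ 0.1  0.4 -0.3] w 0.424
[{"dp": [0, 0, 25]}, {"dp": [0, 0, 26]}, {"dp": [-1, 0, 25], "spin": 0.001}, {"dp": [0, 0, 26]}, {"dp": [0, 0, 25]}]
-- [ 0.5235 -0.1634  0.3024] -0.1081
side (array([ 0.47872134, -0.15951667, -0.11370912]), np.float64(0.07160841232227488))
both (array([ 0.47872134, -0.15951667, -0.11370912]), np.float64(0.07160841232227488))
```

>>> arm_command:
  plan:
    - {"dp":[0,0,25],"spin":0}
    - {"dp":[-1,0,26],"spin":0}
    - {"dp":[0,0,30],"spin":0}
    - {"dp":[0,0,26],"spin":0}
    - {"dp":[0,0,20],"spin":0}

```text
clock: 19.55
position: [0.5232, -0.1629, 0.3012]
ee_rot: [0.744, 0.669, -0.0, -0.001]
ft_force: [0.5, -0.8, -0.2]
grip_width: 0.422
grasp_force: 40.1
```

>>> arm_command:
  plan:
    - {"dp":[0,0,0],"spin":0}
    - {"dp":[0,0,0],"spin":0}
    - {"dp":[0,0,0],"spin":0}

```text
clock: 19.85
position: [0.524, -0.164, 0.3041]
ee_rot: [0.744, 0.668, 0.001, 0.001]
ft_force: [0.9, -0.5, -0.1]
grip_width: 0.429
grasp_force: 40.1
```

>>> arm_command:
  plan:
    - {"dp":[0,-7,0],"spin":0}
    - {"dp":[0,-7,0],"spin":0}
    - {"dp":[0,-7,0],"spin":0}
    - {"dp":[0,-7,0],"spin":0}
    - {"dp":[0,0,0],"spin":0}

```text
clock: 20.35
position: [0.4947, -0.1611, 0.3028]
ee_rot: [0.744, 0.668, 0.0, -0.0]
ft_force: [-0.7, -0.3, -0.8]
grip_width: 0.427
grasp_force: 40.2
```

```bash
python3 plan.py '[]'
python3 - <<'E'
from h import *
ims={c:viewer.camera(c) for c in("side",)}
cv2.imwrite("pics/c1_side.png",ims["side"])
for k,v in locate("yel",(.479,-.158,-.11),ims).items(): print(k,v)
E
```

```text
now [ 0.4947 -0.1611  0.3028] yaw -0.1083 j [-0.48, 0.23, 0.8, 1.9, -0.19, 1.09, 0.29] t 20.35 tilt [-0.     0.001 -1.   ] F [-0.7 -0.3 -0.8] w 0.427
side (array([ 0.47777714, -0.1628841 , -0.15054943]), np.float64(0.07264786023401186))
both (array([ 0.47777714, -0.1628841 , -0.15054943]), np.float64(0.07264786023401186))
```

>>> arm_command:
  plan:
    - {"dp":[0,-3,-10],"spin":0}
    - {"dp":[0,-4,-10],"spin":0}
    - {"dp":[0,-4,-10],"spin":0}
    - {"dp":[0,-4,-10],"spin":0}
    - {"dp":[0,0,-6],"spin":0}

```text
clock: 20.9
position: [0.4805, -0.1597, 0.35]
ee_rot: [0.744, 0.668, 0.001, 0.0]
ft_force: [-0.4, 0.6, -0.2]
grip_width: 0.425
grasp_force: 40.2
```

>>> arm_command:
  plan:
    - {"dp":[0,0,-6],"spin":0}
    - {"dp":[0,0,-12],"spin":0}
    - {"dp":[0,0,-18],"spin":0}
    - {"dp":[0,0,-18],"spin":0}
    - {"dp":[0,0,-12],"spin":0}

```text
clock: 21.4
position: [0.4809, -0.1596, 0.4162]
ee_rot: [0.744, 0.668, 0.0, 0.0]
ft_force: [-0.6, 0.2, -1.7]
grip_width: 0.426
grasp_force: 40.3
```

```bash
python3 - <<'E'
from h import *
im=viewer.camera("side"); a=cv2.imread("pics/c1_side.png")
u=proj("side",[.48,-.16,.1])[0].astype(int); print(u)
c=lambda i: cv2.resize(i[u[1]-75:u[1]+45,u[0]-40:u[0]+40],(400,600),interpolation=cv2.INTER_CUBIC)
cv2.imwrite("pics/c2.png",np.hstack([c(a),c(im)]))
E
python3 plan.py '[[0.53,-0.12,0.43,0.113,12],[0.606,-0.1123,0.43,0.113,10]]'
```

```text
[281 243]
now [ 0.4812 -0.1598  0.4175] yaw -0.1082 j [-0.55, 0.05, 0.82, 1.78, -0.04, 1.32, 0.17] t 21.45 tilt [ 0.003 -0.    -1.   ] F [ 0.6 -0.3 -0.7] w 0.425
[{"dp": [7, 7, -2], "spin": -0.037}, {"dp": [8, 8, -2], "spin": -0.037}, {"dp": [7, 8, -2], "spin": -0.037}, {"dp": [6, 8, -2], "spin": -0.036}, {"dp": [7, 8, -2], "spin": -0.037}]
[{"dp": [6, 9, -2], "spin": -0.037}]
-- [ 0.5299 -0.1195  0.4295] 0.1128
[{"dp": [0, 10, 0]}, {"dp": [0, 9, 0]}, {"dp": [-1, 10, 0]}, {"dp": [0, 9, 0]}, {"dp": [0, 10, 0]}]
[{"dp": [0, 9, 0]}, {"dp": [0, 10, 0]}, {"dp": [0, 9, 0]}]
-- [ 0.6056 -0.1119  0.4295] 0.1128
```

View pics/c2.png

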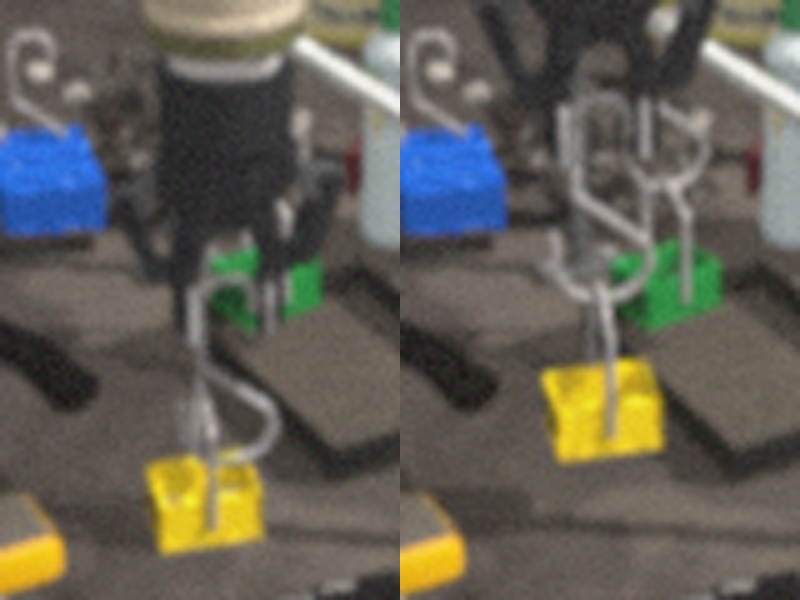

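The yellow basket hangs in the second hook (crown at right crop 600,290), and the green one hangs on the rail behind it. Moving to the rail.

>>> arm_command:
  plan:
    - {"dp":[7,7,-2],"spin":-0.037}
    - {"dp":[8,8,-2],"spin":-0.037}
    - {"dp":[7,8,-2],"spin":-0.037}
    - {"dp":[6,8,-2],"spin":-0.036}
    - {"dp":[7,8,-2],"spin":-0.037}

```text
clock: 21.95
position: [0.5216, -0.125, 0.4243]
ee_rot: [0.679, 0.734, -0.0, -0.0]
ft_force: [0.6, -1.0, -2.7]
grip_width: 0.427
grasp_force: 40.3
```

>>> arm_command:
  plan:
    - {"dp":[6,5,-2],"spin":-0.037}
    - {"dp":[0,2,0],"spin":0}
    - {"dp":[0,0,0],"spin":0}
    - {"dp":[0,0,0],"spin":0}
    - {"dp":[0,0,0],"spin":0}

```text
clock: 22.45
position: [0.5272, -0.1197, 0.4267]
ee_rot: [0.666, 0.746, 0.0, -0.0]
ft_force: [0.4, -0.2, -2.8]
grip_width: 0.424
grasp_force: 40.3
```

```bash
python3 plan.py '[[0.607,-0.1123,0.430,0.113,9]]'
```

```text
now [ 0.5272 -0.1197  0.4267] yaw 0.112 j [-0.56, 0.15, 0.78, 1.69, -0.11, 1.35, 0.35] t 22.45 tilt [-0.  0. -1.] F [ 0.4 -0.2 -2.8] w 0.424
[{"dp": [0, 9, 0]}, {"dp": [0, 9, -1]}, {"dp": [-1, 9, 0]}, {"dp": [0, 9, 0]}, {"dp": [0, 9, -1], "spin": -0.001}]
[{"dp": [0, 8, 0]}, {"dp": [0, 9, -1]}, {"dp": [0, 9, 0]}, {"dp": [-1, 9, 0]}]
-- [ 0.6069 -0.1127  0.4297] 0.113
```

>>> arm_command:
  plan:
    - {"dp":[0,6,-3],"spin":0}
    - {"dp":[0,9,0],"spin":0}
    - {"dp":[-1,9,0],"spin":0}
    - {"dp":[0,9,0],"spin":0}
    - {"dp":[0,9,0],"spin":0}

```text
clock: 22.95
position: [0.5704, -0.1153, 0.4294]
ee_rot: [0.666, 0.746, -0.0, -0.0]
ft_force: [-0.4, 0.3, -2.4]
grip_width: 0.424
grasp_force: 40.3
```

>>> arm_command:
  plan:
    - {"dp":[0,9,0],"spin":0}
    - {"dp":[0,9,0],"spin":0}
    - {"dp":[0,9,0],"spin":0}
    - {"dp":[-1,7,0],"spin":0}
    - {"dp":[0,4,0],"spin":0}

```text
clock: 23.45
position: [0.6079, -0.1122, 0.4295]
ee_rot: [0.666, 0.746, -0.0, 0.0]
ft_force: [-0.1, 0.1, -2.6]
grip_width: 0.425
grasp_force: 40.3
```

>>> arm_command:
  plan:
    - {"dp":[0,0,0],"spin":0}
    - {"dp":[0,0,0],"spin":0}
    - {"dp":[0,0,0],"spin":0}

```text
clock: 23.75
position: [0.6069, -0.1124, 0.4298]
ee_rot: [0.666, 0.746, 0.0, -0.0]
ft_force: [-0.1, 0.5, -2.3]
grip_width: 0.427
grasp_force: 40.3
```

```bash
python3 plan.py '[[0.607,-0.1123,0.389,0.113,9]]'
```

```text
now [ 0.6069 -0.1124  0.4298] yaw 0.1127 j [-0.47, 0.36, 0.76, 1.48, -0.25, 1.4, 0.41] t 23.75 tilt [ 0.  0. -1.] F [-0.1  0.5 -2.3] w 0.427
[{"dp": [0, 0, 8]}, {"dp": [0, 0, 8]}, {"dp": [0, 0, 8]}, {"dp": [0, 0, 9]}, {"dp": [0, 0, 8]}]
-- [ 0.6069 -0.1124  0.3888] 0.1127
```

>>> arm_command:
  plan:
    - {"dp":[0,0,8],"spin":0}
    - {"dp":[0,0,8],"spin":0}
    - {"dp":[0,0,8],"spin":0}
    - {"dp":[0,0,8],"spin":0}
    - {"dp":[0,0,4],"spin":0}

```text
clock: 24.25
position: [0.607, -0.1121, 0.3924]
ee_rot: [0.666, 0.746, -0.0, -0.001]
ft_force: [-0.6, -0.7, -2.8]
grip_width: 0.422
grasp_force: 40.3
```

>>> arm_command:
  plan:
    - {"dp":[0,0,2],"spin":0}
    - {"dp":[0,0,2],"spin":0}
    - {"dp":[0,0,0],"spin":0}

```text
clock: 24.55
position: [0.6072, -0.1122, 0.3896]
ee_rot: [0.666, 0.746, 0.0, -0.0]
ft_force: [0.5, -0.3, -2.8]
grip_width: 0.425
grasp_force: 40.3
```

>>> arm_command:
  plan:
    - {"dp":[0,0,1],"spin":0}
    - {"dp":[0,0,0],"spin":0}
    - {"dp":[0,0,0],"spin":0}

```text
clock: 24.85
position: [0.6073, -0.1123, 0.389]
ee_rot: [0.666, 0.746, 0.0, 0.0]
ft_force: [0.2, -0.0, -1.4]
grip_width: 0.424
grasp_force: 40.4
```

>>> arm_command:
  plan:
    - {"dp":[0,0,1],"spin":0}
    - {"dp":[0,0,0],"spin":0}
    - {"dp":[0,0,0],"spin":0}

```text
clock: 25.15
position: [0.6073, -0.1123, 0.3887]
ee_rot: [0.666, 0.746, 0.001, 0.0]
ft_force: [-3.1, 0.3, 5.7]
grip_width: 0.427
grasp_force: 40.9
```

>>> arm_command:
  plan:
    - {"dp":[0,0,0],"spin":0}
    - {"dp":[0,0,0],"spin":0}
    - {"dp":[0,0,0],"spin":0}
    - {"dp":[0,0,0],"spin":0}
    - {"dp":[0,0,0],"spin":0}
  grip: -1

```text
clock: 25.65
position: [0.6072, -0.1122, 0.3876]
ee_rot: [0.666, 0.746, 0.0, -0.0]
ft_force: [-0.1, -0.7, 0.9]
grip_width: 1.003
grasp_force: 0.0
```

>>> arm_command:
  plan:
    - {"dp":[0,0,-10],"spin":0}
    - {"dp":[0,0,-20],"spin":0}
    - {"dp":[0,0,-25],"spin":0}
    - {"dp":[0,0,-25],"spin":0}
    - {"dp":[0,0,-20],"spin":0}

```text
clock: 26.15
position: [0.6071, -0.1124, 0.4901]
ee_rot: [0.666, 0.746, 0.0, 0.001]
ft_force: [0.5, -0.8, 0.4]
grip_width: 1.001
grasp_force: 0.0
```

```bash
python3 plan.py '[]'
python3 - <<'E'
from h import *
np.set_printoptions(precision=4,suppress=True)
ims={c:viewer.camera(c) for c in("side","top")}
for c in ims: cv2.imwrite(f"pics/d1_{c}.png",ims[c])
for n,X in(("green",(.5915,.0258)),("yel",(.607,-.1123))):
    u=proj("side",[*X,.055])[0]
    m=hullmask(ims["side"],*COL[n],tuple(int(v) for v in np.r_[u-25,u+25])); print(n,fit({"side":m},GEO[n]+[0,0,.0385],(*X,.113)))
# blower box fit & dial from the top0 picture
t=cv2.imread("pics/top0.png"); hsv=cv2.cvtColor(t,cv2.COLOR_BGR2HSV)
g=t[215:262,370:420].astype(int); m=((g.min(2)>195)); p=np.argwhere(m)[:,::-1]+[370,215]
n,l,st,ce=cv2.connectedComponentsWithStats(m.astype(np.uint8)); print([(st[i,4],np.round(ce[i]+[370,215],1).tolist(),np.round(atz("top",ce[i]+[370,215],.07)[:2],4).tolist()) for i in range(1,n)])
k=(cv2.inRange(hsv,(45,60,60),(90,255,255))>0); k[:215]=0;k[262:]=0;k[:,:370]=0;k[:,420:]=0
q=np.argwhere(k)[:,::-1]; print("green",len(q),q.mean(0),atz("top",q.mean(0),.07))
d=(t[215:262,370:420].max(2)<60); q=np.argwhere(d)[:,::-1]+[370,215]; n,l,st,ce=cv2.connectedComponentsWithStats(d.astype(np.uint8)); print([(st[i].tolist(),np.round(ce[i]+[370,215],1).tolist()) for i in range(1,n) if st[i,4]>8])
print(finder.find_in("top","timer_dial_grip"),finder.find_in("top","timer_dial"))
B=cv2.resize(t[212:266,365:425],None,fx=6.5,fy=6.5,interpolation=cv2.INTER_CUBIC)
s=ims["side"]; B2=cv2.resize(s[265:335,275:355],(400,351),interpolation=cv2.INTER_CUBIC)
E=cv2.resize(s[150:290,250:390],(400,400))
T=np.zeros((600,800,3),np.uint8); T[:351,:390]=B; T[:351,395:795]=B2; T[351:,:400]=cv2.resize(s[150:270,260:460-6],(400,249)); T[351:,400:]=cv2.resize(ims["top"][165:290,240:440],(400,249))
cv2.imwrite("pics/d1.png",T)
E
```

```text
now [ 0.6071 -0.1124  0.4901] yaw 0.1128 j [-0.47, 0.34, 0.78, 1.38, -0.24, 1.52, 0.4] t 26.15 tilt [ 0.002 -0.    -1.   ] F [ 0.5 -0.8  0.4] w 1.001
green (array([0.5889, 0.0203, 0.3799]), np.float64(0.048957481602616516))
yel (array([ 0.6146, -0.114 ,  0.1515]), np.float64(0.10143426905967173))
[(np.int32(2), [401.5, 216.0], [0.5469, -0.4089]), (np.int32(810), [396.5, 236.7], [0.481, -0.3905])]
green 10 [385.5 226.5] [ 0.5128 -0.3578  0.07  ]
[([19, 13, 15, 17, 165], [395.9, 236.1])]
[{'position': [0.6061, 0.0502, 0.0312], 'score': 0.49}, {'position': [0.4776, -0.3793, 0.0832], 'score': 0.44}] [{'position': [0.4753, -0.3801, 0.0848], 'score': 0.44}, {'position': [0.7346, 0.1502, 0.1556], 'score': 0.18}]
```

View pics/d1.png

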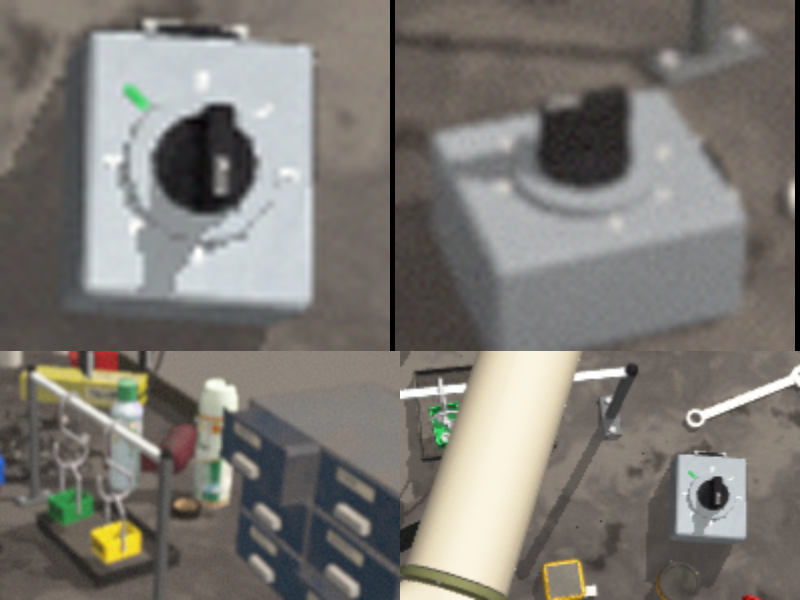

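Bottom-left shows the green (70,507) and yellow (115,545) baskets both hanging on their own hooks. Top-left is the dial with its pointer at the 0 mark (198,253) and the green mark at (137,97). Now the dial pose.

Run:
```python
from h import *
from scipy.optimize import least_squares
np.set_printoptions(precision=4,suppress=True)
M={0:(198,253),1:(135,228),2:(110,160),3:(137,97),4:(201,78),5:(265,110),6:(288,173)}
px=lambda c:(np.array(c)+.5)/6.5-.5+[365,212]
K=list(M); U=np.array([px(M[k]) for k in K])
def f(x): 
    a=np.pi-np.array(K)*np.pi/4+x[2]; X=np.c_[x[0]+.045*np.cos(a),x[1]+.045*np.sin(a),0*a+.07]; return (proj("top",X)-U).ravel()
r=least_squares(f,[.478,-.385,0]); print(r.x,r.fun.reshape(-1,2)); x=r.x
for z in(.07,.08,.09,.1,.105,.11,.115,.12): print(z,proj("top",[x[0],x[1],z])[0],proj("side",[x[0],x[1],z])[0])
print("bar top ctr px",px((220,152)),"side",[(587-395)/5+275,97/5+265])
for z in(.1,.11):
    A,B=atz("top",px((219,106)),z),atz("top",px((221,200)),z); print(z,A,B,np.linalg.norm(A-B),"yaw",np.arctan2(*(A-B)[[1,0]]))
```

```text
[ 0.4794 -0.387  -0.0582] [[ 0.0218  1.1491]
 [-0.5536  0.0175]
 [-0.7206  0.0075]
 [-0.3612 -0.0717]
 [ 0.1242 -0.5765]
 [ 0.4534 -0.6352]
 [ 1.0386  0.059 ]]
0.07 [395.3442 237.225 ] [312.2378 298.2807]
0.08 [396.0711 236.6626] [312.2996 295.0193]
0.09 [396.8079 236.0926] [312.3619 291.7281]
0.1 [397.5546 235.5148] [312.4247 288.4068]
0.105 [397.9317 235.223 ] [312.4564 286.7348]
0.11 [398.3114 234.9292] [312.4882 285.055 ]
0.115 [398.6938 234.6334] [312.5201 283.3675]
0.12 [399.0787 234.3355] [312.5522 281.6722]
bar top ctr px [398.4231 234.9615] side [313.4, 284.4]
0.1 [ 0.503  -0.3901  0.1   ] [ 0.4585 -0.3893  0.1   ] 0.04449380674024869 yaw -0.019362332555802886
0.11 [ 0.501  -0.3878  0.11  ] [ 0.4568 -0.3869  0.11  ] 0.044180020310003176 yaw -0.019362332555802685
```

```bash
python3 plan.py '[[0.4794,-0.387,0.45,1.53,40],[0.4794,-0.387,0.26,1.53,40]]'
```

```text
now [ 0.6072 -0.1123  0.4881] yaw 0.1129 j [-0.47, 0.34, 0.78, 1.38, -0.24, 1.51, 0.4] t 26.35 tilt [ 0.001  0.    -1.   ] F [-0.9  1.6 -0.8] w 0.998
[{"dp": [-24, -14, 3], "spin": -0.129}, {"dp": [-21, -18, 4], "spin": -0.129}, {"dp": [-19, -19, 3], "spin": -0.128}, {"dp": [-16, -23, 4], "spin": -0.129}, {"dp": [-14, -24, 3], "spin": -0.129}]
[{"dp": [-10, -25, 4], "spin": -0.129}, {"dp": [-7, -27, 3], "spin": -0.129}, {"dp": [-3, -27, 4], "spin": -0.129}, {"dp": [0, -28, 3], "spin": -0.128}, {"dp": [4, -27, 4], "spin": -0.129}]
[{"dp": [7, -27, 3], "spin": -0.129}]
-- [ 0.4795 -0.3873  0.4501] 1.5299
[{"dp": [0, 0, 38]}, {"dp": [0, 0, 38]}, {"dp": [0, 0, 38]}, {"dp": [0, 0, 38]}, {"dp": [0, 0, 38]}]
-- [ 0.4795 -0.3873  0.2601] 1.5299
```

>>> arm_command:
  plan:
    - {"dp":[-24,-14,3],"spin":-0.129}
    - {"dp":[-21,-18,4],"spin":-0.129}
    - {"dp":[-19,-19,3],"spin":-0.128}
    - {"dp":[-16,-23,4],"spin":-0.129}
    - {"dp":[-14,-24,3],"spin":-0.129}

```text
clock: 26.85
position: [0.5482, -0.2381, 0.4695]
ee_rot: [0.393, 0.919, -0.0, -0.001]
ft_force: [0.8, -0.9, -0.7]
grip_width: 1.005
grasp_force: 0.0
```

>>> arm_command:
  plan:
    - {"dp":[-10,-25,4],"spin":-0.129}
    - {"dp":[-7,-27,3],"spin":-0.129}
    - {"dp":[-3,-27,4],"spin":-0.129}
    - {"dp":[0,-28,3],"spin":-0.128}
    - {"dp":[4,-27,4],"spin":-0.129}

```text
clock: 27.35
position: [0.4903, -0.3626, 0.4516]
ee_rot: [0.082, 0.997, 0.0, -0.001]
ft_force: [-0.6, -0.2, -0.3]
grip_width: 0.997
grasp_force: 0.0
```

>>> arm_command:
  plan:
    - {"dp":[7,-27,3],"spin":-0.129}
    - {"dp":[0,0,0],"spin":0}
    - {"dp":[0,0,0],"spin":0}

```text
clock: 27.65
position: [0.4791, -0.3875, 0.4487]
ee_rot: [0.022, 1.0, 0.0, -0.001]
ft_force: [0.1, 0.7, 0.6]
grip_width: 1.002
grasp_force: 0.0
```

```bash
python3 plan.py '[[0.4794,-0.387,0.26,1.53,40]]'
```

```text
now [ 0.4791 -0.3875  0.4487] yaw 1.5272 j [0.09, 0.33, 0.67, 1.45, -0.21, 1.43, 2.29] t 27.65 tilt [-0.001  0.001 -1.   ] F [0.1 0.7 0.6] w 1.002
[{"dp": [0, 0, 38], "spin": -0.001}, {"dp": [0, 0, 37]}, {"dp": [0, 0, 38], "spin": -0.001}, {"dp": [0, 0, 38]}, {"dp": [0, 1, 38], "spin": -0.001}]
-- [ 0.4792 -0.3865  0.2597] 1.5302
```

>>> arm_command:
  plan:
    - {"dp":[0,0,38],"spin":0}
    - {"dp":[0,1,37],"spin":0}
    - {"dp":[0,0,38],"spin":0}
    - {"dp":[0,0,30],"spin":0}
    - {"dp":[0,0,20],"spin":0}

```text
clock: 28.15
position: [0.4801, -0.3841, 0.2838]
ee_rot: [0.02, 1.0, 0.001, -0.001]
ft_force: [0.4, 0.5, -0.1]
grip_width: 0.999
grasp_force: 0.0
```

>>> arm_command:
  plan:
    - {"dp":[0,0,13],"spin":0}
    - {"dp":[0,0,13],"spin":0}
    - {"dp":[0,0,0],"spin":0}
    - {"dp":[0,0,0],"spin":0}

```text
clock: 28.55
position: [0.4799, -0.3862, 0.2613]
ee_rot: [0.02, 1.0, -0.0, 0.0]
ft_force: [-0.5, -0.2, 1.1]
grip_width: 0.996
grasp_force: 0.0
```

>>> arm_command:
  plan:
    - {"dp":[0,0,0],"spin":0}
    - {"dp":[0,0,0],"spin":0}
    - {"dp":[0,0,0],"spin":0}
    - {"dp":[0,0,0],"spin":0}
    - {"dp":[0,0,0],"spin":0}
  grip: 1
  newtons: 25

```text
clock: 29.05
position: [0.4796, -0.3862, 0.2608]
ee_rot: [0.02, 1.0, 0.0, 0.0]
ft_force: [-1.5, 4.5, 10.0]
grip_width: 0.158
grasp_force: 27.8
```

>>> arm_command:
  plan:
    - {"dp":[0,0,0],"spin":0}
    - {"dp":[0,0,0],"spin":0}
    - {"dp":[0,0,0],"spin":0}
    - {"dp":[0,0,0],"spin":0}
    - {"dp":[0,0,0],"spin":0}

```text
clock: 29.55
position: [0.4796, -0.3862, 0.2609]
ee_rot: [0.02, 1.0, 0.0, 0.0]
ft_force: [-2.4, 3.2, 4.3]
grip_width: 0.158
grasp_force: 27.1
```

```bash
python3 plan.py '[]'
```

```text
now [ 0.4796 -0.3862  0.2609] yaw 1.5299 j [0.13, 0.48, 0.61, 1.68, -0.31, 1.08, 2.36] t 29.55 tilt [ 0.  0. -1.] F [-2.4  3.2  4.3] w 0.158
```

Gripped the bar (14 mm). Turning 2.36 rad clockwise.

>>> arm_command:
  plan:
    - {"dp":[0,0,0],"spin":0.118}
    - {"dp":[0,0,0],"spin":0.118}
    - {"dp":[0,0,0],"spin":0.118}
    - {"dp":[0,0,0],"spin":0.118}
    - {"dp":[0,0,0],"spin":0.118}

```text
clock: 30.05
position: [0.4796, -0.3862, 0.2608]
ee_rot: [0.312, 0.95, 0.0, -0.0]
ft_force: [-2.3, 2.6, 4.5]
grip_width: 0.16
grasp_force: 24.8
```

>>> arm_command:
  plan:
    - {"dp":[0,0,0],"spin":0.118}
    - {"dp":[0,0,0],"spin":0.118}
    - {"dp":[0,0,0],"spin":0.118}
    - {"dp":[0,0,0],"spin":0.118}
    - {"dp":[0,0,0],"spin":0.118}

```text
clock: 30.55
position: [0.4795, -0.3863, 0.2609]
ee_rot: [0.575, 0.818, -0.0, -0.0]
ft_force: [-1.3, 1.9, 5.0]
grip_width: 0.161
grasp_force: 24.8
```

>>> arm_command:
  plan:
    - {"dp":[0,0,0],"spin":0.118}
    - {"dp":[0,0,0],"spin":0.118}
    - {"dp":[0,0,0],"spin":0.118}
    - {"dp":[0,0,0],"spin":0.118}
    - {"dp":[0,0,0],"spin":0.118}

```text
clock: 31.05
position: [0.4795, -0.3863, 0.2609]
ee_rot: [0.788, 0.616, -0.0, -0.0]
ft_force: [-1.2, 2.6, 4.7]
grip_width: 0.158
grasp_force: 24.9
```

>>> arm_command:
  plan:
    - {"dp":[0,0,0],"spin":0.118}
    - {"dp":[0,0,0],"spin":0.118}
    - {"dp":[0,0,0],"spin":0.118}
    - {"dp":[0,0,0],"spin":0.118}
    - {"dp":[0,0,0],"spin":0.118}

```text
clock: 31.55
position: [0.4794, -0.3862, 0.2609]
ee_rot: [0.933, 0.36, -0.0, -0.0]
ft_force: [-3.4, 3.1, 5.9]
grip_width: 0.159
grasp_force: 25.0
```

>>> arm_command:
  plan:
    - {"dp":[0,0,0],"spin":0}
    - {"dp":[0,0,0],"spin":0}
    - {"dp":[0,0,0],"spin":0}

```text
clock: 31.85
position: [0.4795, -0.3862, 0.2609]
ee_rot: [0.932, 0.362, -0.0, -0.0]
ft_force: [-2.2, 4.1, 7.1]
grip_width: 0.156
grasp_force: 25.2
```

```bash
python3 plan.py '[]'
```

```text
now [ 0.4795 -0.3862  0.2609] yaw -0.8296 j [-0.19, 0.7, 1.11, 1.69, -0.68, 1.19, 0.27] t 31.85 tilt [-0.  0. -1.] F [-2.2  4.1  7.1] w 0.156
```

>>> arm_command:
  plan:
    - {"dp":[0,0,0],"spin":0}
    - {"dp":[0,0,0],"spin":0}
    - {"dp":[0,0,0],"spin":0}
    - {"dp":[0,0,0],"spin":0}
    - {"dp":[0,0,0],"spin":0}
  grip: -1

```text
clock: 32.35
position: [0.4796, -0.3863, 0.2606]
ee_rot: [0.932, 0.362, -0.0, -0.0]
ft_force: [-0.2, 1.0, 1.0]
grip_width: 0.984
grasp_force: 0.0
```

>>> arm_command:
  plan:
    - {"dp":[0,0,-20],"spin":0}
    - {"dp":[0,0,-40],"spin":0}
    - {"dp":[0,0,-40],"spin":0}
    - {"dp":[0,0,-40],"spin":0}
    - {"dp":[0,0,-40],"spin":0}

```text
clock: 32.85
position: [0.4794, -0.3861, 0.4423]
ee_rot: [0.932, 0.362, -0.0, -0.0]
ft_force: [1.1, 0.2, -0.2]
grip_width: 1.0
grasp_force: 0.0
```

```bash
python3 plan.py '[[0.42,-0.10,0.46,-0.83,45]]'
```

```text
now [ 0.4794 -0.3861  0.4423] yaw -0.8302 j [-0.25, 0.55, 1.25, 1.48, -0.52, 1.49, 0.17] t 32.85 tilt [-0. -0. -1.] F [ 1.1  0.2 -0.2] w 1.0
[{"dp": [21, -36, -3]}, {"dp": [22, -36, -2]}, {"dp": [21, -36, -3]}, {"dp": [21, -36, -2]}, {"dp": [22, -35, -3]}]
[{"dp": [21, -36, -2]}, {"dp": [21, -36, -3]}]
-- [ 0.42   -0.1003  0.4603] -0.8302
```

>>> arm_command:
  plan:
    - {"dp":[21,-36,-3],"spin":0}
    - {"dp":[22,-36,-2],"spin":0}
    - {"dp":[21,-36,-3],"spin":0}
    - {"dp":[21,-36,-2],"spin":0}
    - {"dp":[22,-35,-3],"spin":0}

```text
clock: 33.35
position: [0.4432, -0.2143, 0.4543]
ee_rot: [0.933, 0.361, -0.003, -0.003]
ft_force: [-0.9, 0.8, 0.4]
grip_width: 1.002
grasp_force: 0.0
```

>>> arm_command:
  plan:
    - {"dp":[21,-36,-2],"spin":0}
    - {"dp":[21,-36,-3],"spin":0}
    - {"dp":[0,0,0],"spin":0}
    - {"dp":[0,0,0],"spin":0}

```text
clock: 33.75
position: [0.4257, -0.1336, 0.4604]
ee_rot: [0.932, 0.362, -0.002, -0.004]
ft_force: [-0.1, -1.5, -0.1]
grip_width: 0.998
grasp_force: 0.0
```

Run:
```python
from h import *
from scipy.optimize import least_squares
np.set_printoptions(precision=3,suppress=True)
ims={c:viewer.camera(c) for c in("side","top")}
for c in ims: cv2.imwrite(f"pics/e_{c}.png",ims[c])
t=ims["top"]
# average pointer pixels: bright pixels within 22 mm of axis at bar-top height, vs axis
ax=np.array([.4795,-.3865])
for z in(.111,):
    P=[];D=[]
    for v in range(215,260):
        for u in range(375,422):
            w=atz("top",(u,v),z)[:2]-ax; r=np.hypot(*w)
            if r<.021: D.append((w,int(t[v,u].max())))
    W=np.array([d[0] for d in D]); b=np.array([d[1] for d in D]); print(len(b),np.sort(b)[-14:])
    s=b>np.sort(b)[-9]; m=np.average(W[s],axis=0,weights=b[s]); print("pointer mean mm",m*1000,"angle",np.arctan2(m[1],m[0]), "target",np.pi/4-.05)
# template score: dark-bar top w/ white half line: predicted at each angle
for n,X in(("green",(.5915,.0258)),("yel",(.607,-.1123))):
    u=proj("side",[*X,.055])[0]
    q=hullmask(ims["side"],*COL[n],tuple(int(v) for v in np.r_[u-25,u+25])); print(n,fit({"side":q},GEO[n]+[0,0,.0385],(*X,.113)))
g=cv2.cvtColor(t,cv2.COLOR_BGR2GRAY)[222:250,382:412]; print(g[::1,::1])
```

```text
149 [201 204 205 205 206 206 207 208 208 208 210 211 239 240]
pointer mean mm [10.195 -6.523] angle -0.5691868021806062 target 0.7353981633974482
green (array([0.59 , 0.019, 0.297]), np.float64(0.07092927631578948))
yel (array([ 0.606, -0.118,  0.103]), np.float64(0.08698013656114215))
[[206 203 205 203 206 205 205 200 201 199 201 197 201 203 206 202 204 202
  205 203 201 200 201 203 202 201 202 204 203 207]
 [203 203 204 205 206 203 205 203 201 201 201 199 202 228 245 211 203 203
  201 202 202 204 201 202 201 201 204 202 203 202]
 [204 205 205 207 204 204 201 201 204 204 202 201 202 228 245 211 202 201
  204 203 202 204 202 203 202 201 202 205 204 203]
 [209 208 175 178 200 204 203 205 205 205 205 206 204 227 229 206 205 201
  200 201 205 202 202 201 200 204 202 201 201 206]
 [204 206 159 155 178 201 208 206 208 206 205 203 203 205 204 202 205 208
  203 200 204 205 205 201 203 198 203 203 203 207]
 [206 209 205 158 154 178 201 205 202 205 204 203 201 201 202 202 199 198
  207 209 202 206 205 205 203 200 201 203 204 206]
 [204 206 208 204 175 179 174 187 198 200 203 199 198 196 199 2
[... 1987 characters left out ...]
 74  48  42  45  63  90
  143 202 206 202 202 169 203 206 205 205 206 207]
 [212 155 147 150 167 131 132 143 143 143 142 144 142 142 118 140 143 143
  203 207 203 205 191 205 206 203 204 206 203 205]
 [214 155 148 187 189 152 127 133 142 144 144 145 143 144 144 141 142 141
  201 207 208 170 203 208 209 207 203 203 202 208]
 [211 155 146 184 151 146 145 146 136 146 143 141 145 144 145 143 140 146
  202 200 170 204 211 209 208 204 205 204 207 210]
 [212 160 145 146 148 148 145 144 143 124 124 130 147 142 145 139 139 176
  168 153 148 204 208 208 206 202 206 207 207 208]
 [215 214 155 147 146 148 148 145 147 143 144 145 143 137 129 111 148 151
  205 208 210 210 212 209 207 204 207 208 207 206]]
```

Run:
```python
from h import *
g=cv2.cvtColor(cv2.imread("pics/e_top.png"),cv2.COLOR_BGR2GRAY).astype(float)
S=[];w=[]
for v in range(230,235):
    for u in range(393,400):
        if abs((u-398.2)-(v-234.5)*.85)<2.2 and g[v,u]>90: S.append(atz("top",(u,v),.111)[:2]); w.append(g[v,u]-45)
S=np.array(S);w=np.array(w);m=np.average(S,axis=0,weights=w);C=np.cov((S-m).T,aweights=w);e=np.linalg.eigh(C)[1][:,1]
print(m,np.arctan(e[1]/e[0]), "from axis",np.arctan2(*(m-[.4795,-.3865])[::-1]))
t=cv2.imread("pics/e_top.png").astype(float); G=t[...,1]-t[...,2]; S=[];w=[]
for v in range(220,232):
    for u in range(380,392):
        if G[v,u]>30: S.append(atz("top",(u,v),.07)[:2]);w.append(G[v,u])
S=np.array(S);w=np.array(w);m=np.average(S,axis=0,weights=w);e=np.linalg.eigh(np.cov((S-m).T,aweights=w))[1][:,1]
print("green",m,np.arctan(e[1]/e[0]),"from axis",np.arctan2(*(m-[.4795,-.3865])[::-1]))
```

```text
[ 0.48807607 -0.38052102] 0.7220748106407823 from axis 0.6088242223539009
green [ 0.51291977 -0.3577461 ] 0.7463308975862288 from axis 0.710492821328631
```

The pointer line (0.72 rad) and the gripped bar (0.74) match the green mark (0.71–0.75). Both baskets are still hanging and the arm is clear, so I'll hand in.

```bash
python3 -c "
from workcell import manip
print(manip.hand_in())"
```

```text
the job is handed in; nothing more can be done
None
```

The green and yellow baskets, the only two there, hang on the rail, each on its own hook; the dial is at the green 30-minute mark (within about 0.03 rad), and the job is handed in, with no verdict returned.

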